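# Square a flow-cell stack in the cam fixture and pin it

### The arm

A 7-joint arm with a two-finger parallel gripper is mounted at the origin on a cart in front of the work surface, level with it; the furniture and walls round the work are solid. World frame = base frame: x ahead of the robot, y to its left, z up, the work surface at z = 0. Lengths are in m, angles in degrees, forces in N, time in s.
With the tool pointing down it reaches from about 0.4 to 0.925 m from the base axis. Payload 4.1 kg.
Tool frame: the origin (TCP) lies midway between the tips of the shut fingers; the grasp point (between the pads) lies 19 mm behind it; z points along the fingers, y is the line along which they close (so a half turn about z gives the same grasp; the last joint's range is limited). The gripper opens to 85 mm and grips with 20 to 120 N. Pads are 22 mm wide; open, the fingers measure 114 mm over their backs; the gripper's body (76 mm by 85 mm) begins 54 mm behind the grasp point. The pads swing forward as they close: fully open they stand 13 mm farther back than shut.
Start: joints at [-69.156, 22.827, 2.584, 88.041, -1.071, 69.15, -2.905], TCP at [0.29, 0.582, 0.208] pointing down, gripper open.
Joint ranges: [-161.44, 161.44], [-28.35, 127.94], [-78.24, 83.42], [0, 140.83], [-78.03, 258.03], [13.02, 114.36], [-168.23, 168.23]. Speed limits (degrees/s): [147.25, 147.25, 180, 180, 180, 180, 180].

### API

Orientations are given as a 3x3 rotation matrix whose columns are the frame's x, y, z axes.
In Python, from bench import r, snapshot, get_calibration, ticket gives the robot as it stands.
- The arm moves only by the tool apply_moves, never from a script. Its argument "steps" is a list of rows, each an object with "hand": the finger opening in mm, from 0 to 85.4; "translation": the shift along the tool's x, y, z in mm, a list of three; "turn": the turn about the tool's z in rad. In form: [{"hand": hand, "translation": [x, y, z], "turn": turn}, ...]. A call has 1 to 10 rows; each row shifts and turns the commanded pose from where the row before left it, along the tool's axes as they then stand; what a row does not reach is not made up. A row lasts 1/8 s, in which the tool goes at most 62.5 mm and 10.7 degrees, less where a joint would pass 70% of its speed; a pose out of reach is approached as far as the arm can. A call is refused whole if a number of a shift passes 62.5 or a number of a turn 0.188, either way. A call with a gripper value outside its range is refused whole. The fingers move at their own pace and stop on an object; "newtons" is the grip in N (left out, the last holds). Time passes only in rows, so rows that do not move let the fingers close. It gives the time, the measured TCP pose, the force, the opening and the grip force at its end, in the units of the state.
- r.state(): the state, without advancing time (a new reading comes with each control period).
- snapshot(name): name is "scene" or "top"; returns the picture (420x560x3 uint8, red, green, blue); there is no depth.
- get_calibration(name): a dict with "camera_matrix" (3x3 intrinsics, pixels), "R" (3x3) and "t" (3): a world point X has camera coordinates R X + t. Camera axes: x right, y down, z forward; pixel columns grow to the right and rows downward; lengths in m; the calibration is good to about 2 mm. A picture is of the moment at which its call begins. get_calibration takes no time and is no camera call.
- ticket.close_job(): hands the job in; it is judged then, once.
The state is a dict: "t": time; "joints": joint angles; "joint_velocities": joint speeds; "joint_efforts": joint torques, N m; "position": TCP position; "tcp_rot": TCP orientation; "contact_force": force on the tool from outside, world axes, zero at the start; "torque": the same for the moment, N m; "width": finger opening in m; "grasp_force": force on a finger pad.
Only numpy, scipy, OpenCV 4.12 (cv2) and the standard library are available. Lean on these libraries where they do the work, as an engineer would, in place of code of your own. Each camera call takes 0.05 s, during which the arm holds its last target. There are 200 camera calls.

### The job

Build the flow-cell stack in the cam fixture: with the jaw drawn back, lay every channel plate that is on the bench flat in the nest, one on another, and the cover plate (the one with the spigot) on top, spigot up. Then crank the cam until the jaw's roller rests on the cam's high dwell, so that the plates are squared against the locating pins, and with the jaw so closed push both alignment rods down through the stack until their collars sit on the cover, and the sleeve onto the spigot until it too sits on the cover. Finally crank the cam back home so that the jaw lets go of the pinned stack; leave the other things on the bench alone.

Things in the scene. Friction and masses are not known exactly. Their poses are not given: they have to be found in the camera images.
- fixture: cam squaring fixture, fixed: aluminium base 12 mm thick, from x = -122 to 145 and y = -64 to 52 mm. Origin: on the bench. x: along the base, the way the jaw closes; the upright camshaft stands at x = -76 mm, the jaw's guide block at x = -4 mm (top 45 mm above the bench), the nest centre at x = 85, y = -10 mm
- nest: nest of the fixture, turned -45 degrees to it. Origin: at bench level under the centre of a squared plate; x along its length. A steel bed carries the stack, top at z = 40 mm, relief holes 28 mm deep under the plate holes. Squared plates have their centre at (0, 0), holes at (29, 0) and (-29, 0) mm. The middles of the long sides are free for the fingers
- locating_pin (a point): top centre of one of three fixed, polished locating pins of the nest, 10 mm diameter, tops 84 mm above the bench. This one stands at (32, 33) mm in the nest's frame, the others at (-32, 33) and (47, 10) mm; they touch the +y long side and the +x end of a squared plate
- jaw_corner (a point): inner corner of the jaw's L, at its top, 83 mm above the bench. The L takes the plates' (-42, -28) mm corner and reaches 18 mm along both sides, walls 9 mm thick. Drawn back, it leaves squared plates 7 mm of play in the nest's -x and 7 mm in -y: lay plates with their centre about (-3.5, -3.5) mm in the nest's frame; closing the jaw slides them to (0, 0)
- jaw (a joint): travel of the jaw in m along the fixture's +x: 0 drawn back, closed (roller on the cam's high dwell) 0.0093 to 0.010, a little play at the plates left. A spring of 4 to 6 N pushes it and its roller back against the cam
- camshaft (a joint): angle of the plate cam and its crank, rad; grows clockwise seen from above, stops at -0.75 and 3.6. At 0 the crank points along the fixture's -x, at pi/2 along +y, at pi along +x (to the nest). Low dwell (jaw drawn back) -0.75 to 0.87, rise 0.87 to 2.62, high dwell (jaw closed) 2.62 to 3.6. Let go on the rise it springs back towards 0; on either dwell it stays
- cam_axis (a point): point on the axis of the camshaft, 81 mm above the bench
- crank_handle (a point): centre of the crank handle: upright black cylinder, 16 mm diameter, 50 mm tall (from 56 to 106 mm above the bench), 50 mm from the camshaft's axis, turning freely on its own pin. The crank arm below it has its top 54 mm above the bench. Turning it takes less than 5 N at the handle
- channel_plate_1: white plastic channel plate with a winding channel on top, 84 x 56 x 10 mm (long side along its x, width along its y). Origin: centre of its underside. Two round through holes of 10.6 mm diameter on its x axis, 29 mm either side of the centre; the plate is the same after a half turn about z. Weight under 0.15 kg
- channel_plate_2: as channel_plate_1; one to three of the channel plates are present
- channel_plate_3: as channel_plate_1; one to three of the channel plates are present
- cover_plate: bare metal cover plate, 84 x 56 x 10 mm (long side along its x, width along its y). Origin: centre of its underside. Two round through holes of 10.6 mm diameter on its x axis, 29 mm either side of the centre; the plate is the same after a half turn about z. Weight under 0.15 kg. From the middle of its top rises the inlet spigot, 9 mm diameter, 14 mm tall, rounded at the top
- cover_spigot (a point): foot of the inlet spigot, at the middle of the cover's top face
- cover_hole_a (a point): middle of the mouth of the cover's hole at x = +29 mm, on its top face
- cover_hole_b (a point): middle of the mouth of the cover's hole at x = -29 mm, on its top face
- rod_rack: metal block 36 x 140 x 50 mm (foot 50 x 150 mm), long side along its y, fixed to the bench; origin: centre of its underside. The two rods stand in holes at y = -45 and +45 mm; between them, at y = 0, the sleeve stands on the block's top over a post 10 mm tall
- sleeve: port sleeve: plain metal tube, upright, 16 mm outside diameter, 11 mm bore, 32 mm long, 0.03 kg. Origin: centre of its lower end; z along the tube. It goes over the cover's spigot (9 mm) until its lower end sits on the cover
- rod_1: steel alignment rod, upright: shank 8 mm diameter, 46 mm long with a rounded nose; above it a collar 18 mm diameter, 3 mm thick; above that a knob 14 mm diameter, 33 mm tall; 82 mm in all, 0.05 kg. Origin: tip of the nose; z up to the knob. In the rack it hangs by its collar, tip 4 mm above the bench, knob from 53 to 86 mm
- rod_2: as rod_1
- tape_roll: bystander: roll of amber tape, 42 mm diameter, 13 mm high
- adhesive_syringe: bystander: syringe, 131 mm long
- clamp_block: bystander: white clamp block 62 x 35 x 18 mm
- blue_pen: bystander: blue pen, 147 mm long

How it is judged (in metres and radians):
On the way, in this order (a step that is already met when the one before it is completed fails the run):
1. with the jaw drawn back, every channel plate present lies flat in the nest and the cover lies on top (horizontal distance between each of channel_plate_1, channel_plate_2, channel_plate_3, cover_plate and nest below 0.013 m and angle between the x axis of each of channel_plate_1, channel_plate_2, channel_plate_3, cover_plate and the x axis of nest, either way round below 0.2 rad and z of channel_plate_1 in the frame of nest between 0.035 and 0.076 m and z of channel_plate_2 in the frame of nest between 0.035 and 0.076 m and z of channel_plate_3 in the frame of nest between 0.035 and 0.076 m and z of cover_plate in the frame of nest between 0.035 and 0.076 m and angle between each of channel_plate_1, channel_plate_2, channel_plate_3, cover_plate's own z axis and vertical below 0.06 rad and z of each of channel_plate_1, channel_plate_2, channel_plate_3 in the frame of cover_plate below -0.006 m and value of joint jaw below 0.0015 m), for 0.2 s.
2. the cam stands in its high dwell, the jaw is fully closed and the plates are squared in the nest (horizontal distance between each of channel_plate_1, channel_plate_2, channel_plate_3, cover_plate and nest below 0.0035 m and angle between the x axis of each of channel_plate_1, channel_plate_2, channel_plate_3, cover_plate and the x axis of nest, either way round below 0.06 rad and z of channel_plate_1 in the frame of nest between 0.035 and 0.076 m and z of channel_plate_2 in the frame of nest between 0.035 and 0.076 m and z of channel_plate_3 in the frame of nest between 0.035 and 0.076 m and z of cover_plate in the frame of nest between 0.035 and 0.076 m and angle between each of channel_plate_1, channel_plate_2, channel_plate_3, cover_plate's own z axis and vertical below 0.06 rad and z of each of channel_plate_1, channel_plate_2, channel_plate_3 in the frame of cover_plate below -0.006 m and value of joint jaw above 0.009 m and value of joint camshaft above 2.45 rad), for 0.2 s.
3. with the jaw still closed, both rods are pushed through the stack, collars on the cover, and the sleeve is pushed home on the spigot ((((horizontal distance between rod_1 and cover_hole_a below 0.004 m and z of rod_1 in the frame of cover_plate below -0.033 m and angle between rod_1's own z axis and vertical below 0.12 rad) and (horizontal distance between rod_2 and cover_hole_b below 0.004 m and z of rod_2 in the frame of cover_plate below -0.033 m and angle between rod_2's own z axis and vertical below 0.12 rad)) or ((horizontal distance between rod_1 and cover_hole_b below 0.004 m and z of rod_1 in the frame of cover_plate below -0.033 m and angle between rod_1's own z axis and vertical below 0.12 rad) and (horizontal distance between rod_2 and cover_hole_a below 0.004 m and z of rod_2 in the frame of cover_plate below -0.033 m and angle between rod_2's own z axis and vertical below 0.12 rad))) and horizontal distance between sleeve and cover_spigot below 0.003 m and z of sleeve in the frame of cover_plate below 0.0125 m and angle between sleeve's own z axis and vertical below 0.1 rad and value of joint jaw above 0.009 m and value of joint camshaft above 2.45 rad and z of each of channel_plate_1, channel_plate_2, channel_plate_3 in the frame of cover_plate below -0.006 m), for 0.2 s.
At the end, for the whole second after the job is handed in: Cam back home (under 0.9 rad), jaw within 1.5 mm of drawn back; both rods in the cover's holes, collars within 3 mm of it; sleeve over the spigot, within 2.5 mm of the cover; all plates flat in the nest within 6 mm and 0.1 rad of squared, cover on top; all at rest and released (value of joint jaw below 0.0015 m and value of joint camshaft below 0.9 rad and (((horizontal distance between rod_1 and cover_hole_a below 0.004 m and z of rod_1 in the frame of cover_plate below -0.033 m and angle between rod_1's own z axis and vertical below 0.12 rad) and (horizontal distance between rod_2 and cover_hole_b below 0.004 m and z of rod_2 in the frame of cover_plate below -0.033 m and angle between rod_2's own z axis and vertical below 0.12 rad)) or ((horizontal distance between rod_1 and cover_hole_b below 0.004 m and z of rod_1 in the frame of cover_plate below -0.033 m and angle between rod_1's own z axis and vertical below 0.12 rad) and (horizontal distance between rod_2 and cover_hole_a below 0.004 m and z of rod_2 in the frame of cover_plate below -0.033 m and angle between rod_2's own z axis and vertical below 0.12 rad))) and horizontal distance between sleeve and cover_spigot below 0.003 m and z of sleeve in the frame of cover_plate below 0.0125 m and angle between sleeve's own z axis and vertical below 0.1 rad and horizontal distance between each of channel_plate_1, channel_plate_2, channel_plate_3, cover_plate and nest below 0.006 m and angle between the x axis of each of channel_plate_1, channel_plate_2, channel_plate_3, cover_plate and the x axis of nest, either way round below 0.1 rad and z of channel_plate_1 in the frame of nest between 0.035 and 0.076 m and z of channel_plate_2 in the frame of nest between 0.035 and 0.076 m and z of channel_plate_3 in the frame of nest between 0.035 and 0.076 m and z of cover_plate in the frame of nest between 0.035 and 0.076 m and angle between each of channel_plate_1, channel_plate_2, channel_plate_3, cover_plate's own z axis and vertical below 0.06 rad and z of each of channel_plate_1, channel_plate_2, channel_plate_3 in the frame of cover_plate below -0.006 m and linear speed of each of channel_plate_1, channel_plate_2, channel_plate_3, cover_plate, rod_1, rod_2, sleeve below 0.02 m/s); the robot touches nothing.
It fails at once if the roll of tape is moved more than 40 mm (distance of tape_roll from where it was at the start of the episode above 0.04 m).
It fails at once if the syringe is moved more than 40 mm (distance of adhesive_syringe from where it was at the start of the episode above 0.04 m).
It fails at once if the white clamp block is moved more than 40 mm (distance of clamp_block from where it was at the start of the episode above 0.04 m).
It fails at once if the pen is moved more than 40 mm (distance of blue_pen from where it was at the start of the episode above 0.04 m).
Of channel_plate_1, channel_plate_2, channel_plate_3 only 1 to 3 are there at a start; the rules pass over those that are not, and their reading is None.
At some moment in a run one of channel_plate_1, channel_plate_2, channel_plate_3, cover_plate may be knocked a few centimetres aside while the robot is not near it.
It also fails if it takes over 210 s, if anything falls off the work surface, if the arm or the gripper's body presses on something with over 40 N, if the wrist force passes 120 N, or if a joint passes its speed limit or range.

## Working session

There is one attempt and no reset: what is moved stays moved. The work goes in short steps, Python scripts to look and compute and a tool call to move; the robot and the scene stay as the last step left them, time stands still between calls to the robot, and variables do not carry over. Pictures are saved under pics/ and viewed, at most 16 in all, crops included, and the job is handed in when it is done.

Besides the shell and the picture viewer there is one more tool, called after "Call:" as name([rows], argument=value, ...), one row to a line, values as JSON. apply_moves: Moves the arm, as the interface text tells. Its arguments: {"type":"object","properties":{"steps":{"type":"array"},"newtons":{"type":"number"}},"required":["steps"]}

```bash
mkdir -p pics; ls
python3 - <<'E'
from bench import r,snapshot,get_calibration
import cv2,numpy as np
for n in("scene","top"):
    im=snapshot(n); cv2.imwrite(f"pics/{n}0.png",cv2.resize(im[:,:,::-1],(800,600),interpolation=cv2.INTER_CUBIC)); cv2.imwrite(f"pics/{n}0raw.png",im[:,:,::-1])
    c=get_calibration(n);print(n,c, -np.array(c["R"]).T@np.array(c["t"]))
print(r.state())
E
```

```text
pics
scene {'camera_matrix': array([[494.57529084,   0.        , 273.1293368 ],
       [  0.        , 494.57529084, 205.18943176],
       [  0.        ,   0.        ,   1.        ]]), 'R': array([[ 0.50854703, -0.86088642,  0.01595249],
       [-0.37817808, -0.23996697, -0.89409015],
       [ 0.77353814,  0.44865401, -0.44760287]]), 't': array([-0.23025876,  0.29445179,  0.81324462])} [-0.40062311 -0.49243339  0.63095027]
top {'camera_matrix': array([[456.81201157,   0.        , 287.61094174],
       [  0.        , 456.81201157, 212.20051856],
       [  0.        ,   0.        ,   1.        ]]), 'R': array([[ 0.02547513, -0.99964586,  0.00769174],
       [-0.99467179, -0.02611574, -0.09972958],
       [ 0.09989514, -0.00511013, -0.99498485]]), 't': array([-0.00381224,  0.54850977,  1.2913473 ])} [0.416685   0.0171128  1.33960297]
{'t': 0.1, 'joints': array([-69.15513114,  22.86857933,   2.58064092,  88.10631456,
        -1.07292447,  69.1500872 ,  -2.90549203]), 'joint_velocities': array([ 0.0510696 , -0.06519229,  0.06280268, -0.12343354,  0.07051764,
       -0.08509821, -0.02268159]), 'joint_efforts': array([ 3.29521426e-03, -4.76259756e+01,  1.37015574e+00, -2.54948044e+01,
        1.18939101e-02,  5.03793504e-03,  1.00480744e-06]), 'position': array([0.28990673, 0.58109088, 0.20676231]), 'tcp_rot': array([[-8.94840281e-01,  4.46385919e-01, -6.94791620e-04],
       [ 4.46386448e-01,  8.94838827e-01, -1.61655082e-03],
       [-9.98790025e-05, -1.75670035e-03, -9.99998452e-01]]), 'contact_force': array([ 0.11339658, -0.81224597, -0.11796071]), 'torque': array([-0.02738534,  0.04689533,  0.0131874 ]), 'grasp_force': 0.0, 'width': 0.08521906497453569}
```

View pics/scene0.png

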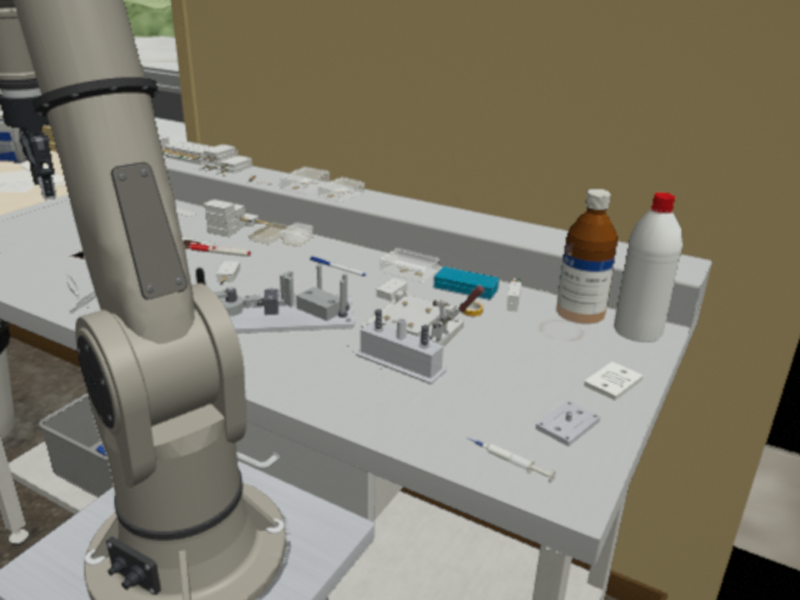

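View pics/top0.png

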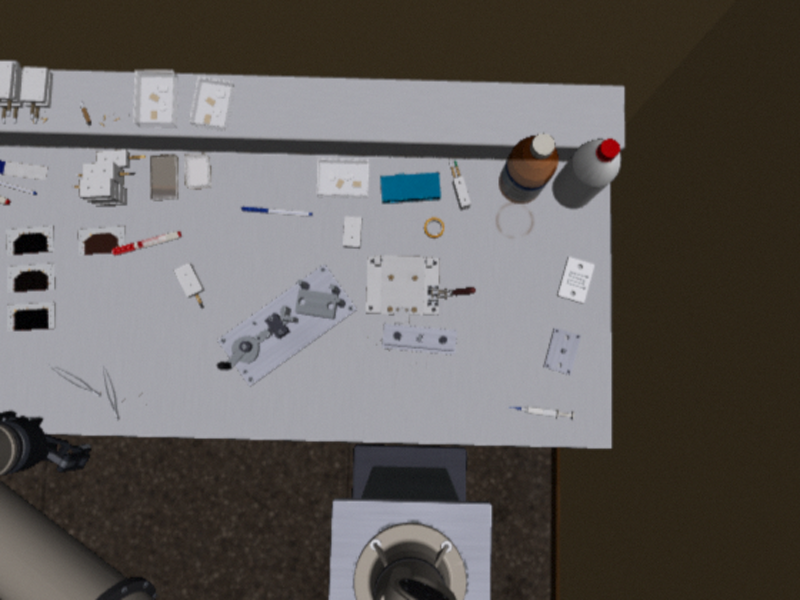

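The scene shows the fixture in the top view at about (285,325), the rack at (419,337), one channel plate at (575,279), the cover at (561,351), and the syringe at (542,411). I'll enlarge these areas.

```bash
cat > h.py <<'E'
import numpy as np,cv2
from bench import r,snapshot,get_calibration
from scipy.optimize import least_squares
C={n:get_calibration(n) for n in("scene","top")}
def proj(n,X):
    c=C[n];p=c["camera_matrix"]@(c["R"]@np.asarray(X,float)+c["t"]);return p[:2]/p[2]
def atz(n,uv,z):
    c=C[n];d=c["R"].T@np.linalg.inv(c["camera_matrix"])@np.array([*uv,1.]);o=-c["R"].T@c["t"];return o+d*(z-o[2])/d[2]
def tri(a,b): # a scene, b top
    s=least_squares(lambda X:np.r_[proj("scene",X)-a,proj("top",X)-b],[.5,0,.05]);return s.x,np.abs(s.fun).max()
def crop(im,x,y,w,h,k):  # raw-pixel crop, enlarged with tick grid
    c=cv2.resize(im[y:y+h,x:x+w],None,fx=k,fy=k,interpolation=cv2.INTER_CUBIC)
    for i in range(0,w,10):
        cv2.line(c,(i*k,0),(i*k,6),(0,0,255),1);cv2.putText(c,str(x+i),(i*k,14),0,.3,(0,0,255),1)
    for j in range(0,h,10):
        cv2.line(c,(0,j*k),(6,j*k),(0,0,255),1);cv2.putText(c,str(y+j),(7,j*k+4),0,.3,(0,0,255),1)
    return c
E
python3 - <<'E'
from h import *
t=cv2.imread("pics/top0raw.png");s=cv2.imread("pics/scene0raw.png")
cv2.imwrite("pics/c1.png",np.hstack([crop(t,150,180,100,95,4),np.vstack([crop(t,260,218,66,36,6),np.zeros((20,396,3),np.uint8),crop(t,380,175,40,24,6)[:1].repeat(1,0)[:, :0].reshape(0,396,3) if 0 else np.zeros((4,396,3),np.uint8)] )[:240]] ) if 0 else crop(t,150,180,100,95,8)[:,:800][:600])
a=crop(t,262,218,66,36,6);b=crop(t,372,175,56,95,6)
o=np.zeros((580,800,3),np.uint8);o[:216,:396]=a;o[:570,400:736]=b;cv2.imwrite("pics/c2.png",o)
a=crop(s,130,180,130,60,6)[:300,:];b=crop(s,245,205,75,64,5);c=crop(s,370,245,90,70,5)
o=np.zeros((600,800,3),np.uint8);o[:240,:520]=crop(s,130,180,130,60,4);o[250:506,:300]=crop(s,245,205,75,64,4);o[250:,330:790]=crop(s,368,245,92,70,5);cv2.imwrite("pics/c3.png",o)
E
```

```text
(no output)
```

View pics/c1.png

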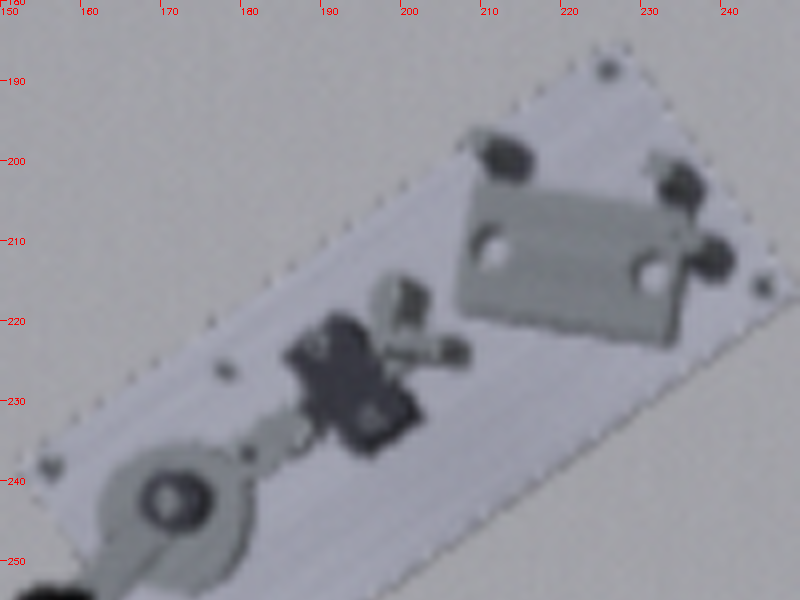

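View pics/c2.png

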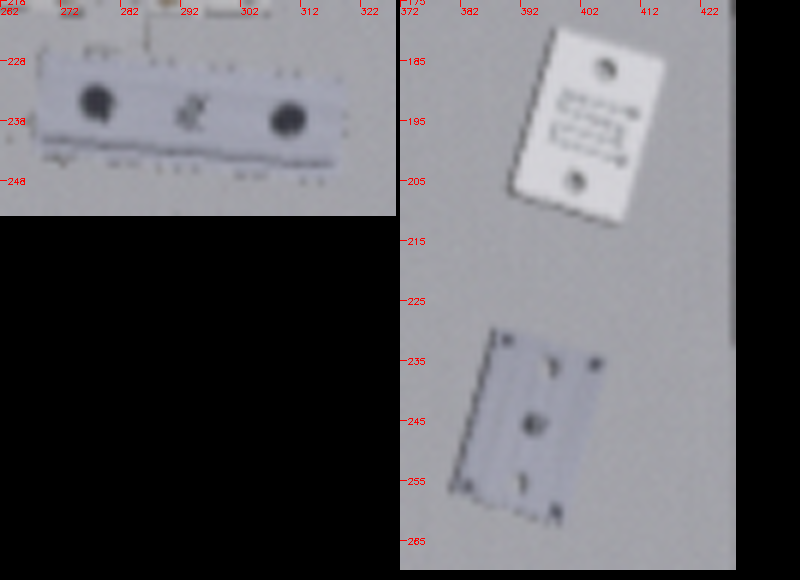

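View pics/c3.png

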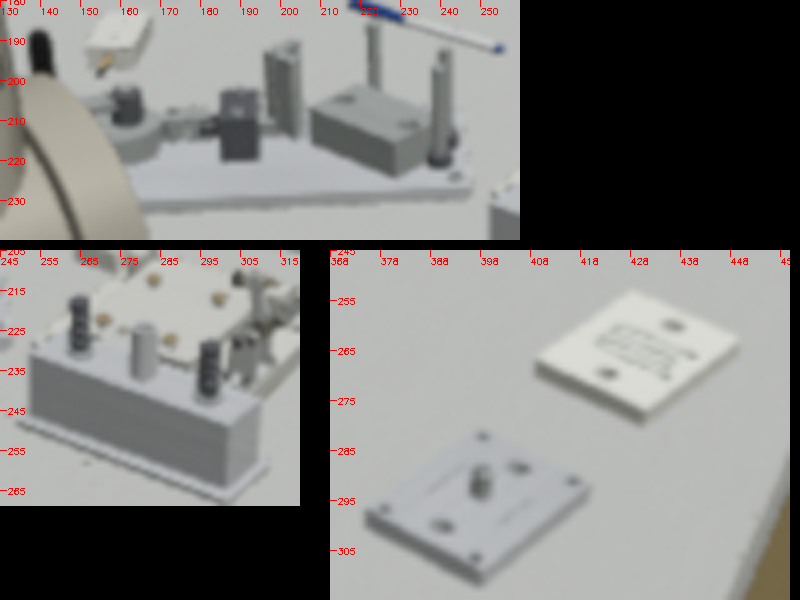

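Readings (raw px): channel plate top (403,196) / scene (430,265); cover top (394,246) / scene (398,295); rack knobs top (278,235),(310,238); bed holes top (211,211),(232,214). Fitting rigid models to both views.

```bash
cat > fit.py <<'E'
from h import *
def fit(obs,x0,fz=None):
    # obs: list (view, local xyz, uv) ; pose x,y,yaw(,z)
    def loc(p,L):
        c,s=np.cos(p[2]),np.sin(p[2]);return np.array([p[0]+c*L[0]-s*L[1],p[1]+s*L[0]+c*L[1],L[2]+(p[3] if fz is None else fz)])
    f=lambda p:np.concatenate([proj(v,loc(p,L))-(np.array(uv)-.5) for v,L,uv in obs])
    s=least_squares(f,x0,loss='soft_l1');return s.x,f(s.x).reshape(-1,2),loc
E
python3 - <<'E'
from fit import *
np.set_printoptions(precision=4,suppress=True)
def show(n,o,x0):
    for tag,oo in(("both",o),("top",[q for q in o if q[0]=="top"]),("scene",[q for q in o if q[0]=="scene"])):
        p,res,_=fit(oo,x0);q,res2,_=fit(oo,x0[:3],0.) 
        print(n,tag,p[:2],np.degrees(p[2]),"dz",p[3],"rms",np.sqrt((res**2).mean()),"| z0:",q[:2],np.degrees(q[2]),np.sqrt((res2**2).mean()))
    p,res,_=fit(o,x0[:3],0.);print(res.round(1).tolist())
def plate(ht,hs,ct,cs):
    o=[("top",(29,0,10),ht[0]),("top",(-29,0,10),ht[1]),("scene",(29,0,10),hs[0]),("scene",(-29,0,10),hs[1])]
    # corners: (+x end,...)
    L=[(42,28,10),(42,-28,10),(-42,-28,10),(-42,28,10)]
    o+=[("top",l,u) for l,u in zip(L,ct)]+[("scene",l,u) for l,u in zip(L,cs)]
    return [(v,np.array(l)/1000,u) for v,l,u in o]
P=plate([(406.2,186.3),(401,205.2)],[(436.8,260),(423.6,269.6)],[(397.8,179.5),(416.2,185.5),(409.2,212),(390.2,206.7)],[(428.6,253.2),(449.6,264.4),(431,277.8),(409.2,267.8)])
show("chan",P,[.5,-.3,0,0])
P=plate([(397.3,236),(392.3,255.3)],[(405.7,288.5),(390.4,300.4)],[(387.5,229.7),(406.2,235),(399,262.3),(380.7,256.7)],[(398.4,281),(420,292.8),(398.6,309.8),(375.4,297.4)])
P+=[("top",np.array([0,0,.024]),(394.5,245.7)),("scene",np.array([0,0,.024]),(398.4,288.2))]
show("cover",P,[.5,-.3,0,0])
K=[("top",(0,45,86),(278.2,235)),("top",(0,-45,86),(310,237.8)),("top",(0,0,82),(293.6,236)),("scene",(0,45,86),(264.7,217)),("scene",(0,-45,86),(297.2,228.2)),("scene",(0,0,82),(281.2,223.7))]
show("rack",[(v,np.array(l)/1000,u) for v,l,u in K],[.5,0,0,0])
c=np.sqrt(.5)
def N(x,y,z): return (85+c*x+c*y,-10-c*x+c*y,z)
F=[("top",N(-29,0,40),(211.4,211)),("top",N(29,0,40),(231.9,214)),("top",N(-32,33,84),(209.7,197.2)),("top",N(32,33,84),(232.2,200.2)),
("scene",N(-29,0,40),(216.2,204.5)),("scene",N(29,0,40),(232.2,211.2)),("scene",N(-32,33,84),(223.2,186)),("scene",N(32,33,84),(241.2,192.5)),("scene",N(47,10,84),(239.2,196.5)),
("top",(-76,0,81),(172,242.5)),("top",(-126,0,106),(156.5,255.5)),("top",(145,52,12),(227.5,185.3))]
show("fix",[(v,np.array(l)/1000,u) for v,l,u in F],[.5,.2,.6,0])
E
```

```text
chan both [ 0.6086 -0.326 ] -15.488062594302322 dz -0.003143604180903719 rms 0.6866362775191567 | z0: [ 0.6069 -0.326 ] -15.3595947067914 0.8390889703103488
chan top [ 0.6087 -0.3272] -15.13581724824024 dz 0.0016451566512581187 rms 0.22605936571279814 | z0: [ 0.609  -0.3276] -15.137089920604375 0.22623648131536966
chan scene [ 0.6108 -0.3242] -15.590677520154872 dz -0.005344689318396151 rms 0.5221415413097583 | z0: [ 0.6023 -0.3257] -15.502897552124015 0.5304983949867957
[[-0.7, 0.9], [-0.7, 0.7], [0.2, -0.4], [0.3, -0.4], [-0.3, 0.8], [-0.4, 0.2], [-0.9, 0.8], [-0.3, 0.6], [0.6, -0.3], [1.3, -2.0], [1.1, -1.1], [0.7, -1.5]]
cover both [ 0.461  -0.2981] -14.962537181013838 dz -0.0032797576477710155 rms 0.6546509093331475 | z0: [ 0.4593 -0.2982] -14.824991495080218 0.8137526580888415
cover top [ 0.4622 -0.3043] -14.54084527983669 dz -0.02127315903833618 rms 0.4973111854517531 | z0: [ 0.4615 -0.2992] -14.533342751236395 0.5204260353550973
cover scene [ 0.467  -0.2958] -15.128636856273252 dz -0.008146554829297478 rms 0.43571975367828025 | z0: [ 0.4559 -0.2984] -15.002291593581338 0.4555
[... 666 characters left out ...]
4601893
[[-1.3, 0.1], [-0.4, 0.3], [-0.4, 0.7], [0.8, -0.0], [0.9, -0.3], [0.2, 0.1]]
fix both [0.4958 0.2734] -50.58745563414228 dz -0.0016153523854374827 rms 1.1880838102191218 | z0: [0.4954 0.2731] -50.80827379460726 1.221214111136406
fix top [0.4996 0.2756] -49.96789079705406 dz -0.03234479155079735 rms 0.6575645768713384 | z0: [0.4967 0.2702] -50.07899402934822 0.9318102714468113
fix scene [0.5119 0.2893] -52.593441816046045 dz -0.010131257353083989 rms 0.18772950380276515 | z0: [0.4958 0.2777] -53.20273627640181 0.23547355212790563
[[-0.1, 0.7], [-0.4, 0.3], [-0.3, 1.0], [0.1, 0.9], [1.0, 0.3], [1.5, -0.2], [0.9, -0.5], [1.3, -0.7], [2.1, -0.2], [-1.8, 1.8], [-3.7, -0.0], [-1.1, -0.4]]
```

```bash
cat > go.py <<'E'
import sys
from h import *
# python3 go.py x y z yaw(tool x axis) -> shift in current tool axes, turn
s=r.state();p=s["position"];R=s["tcp_rot"]
psi=np.degrees(np.arctan2(R[1,0],R[0,0]))
print("now",p.round(4),"psi",psi.round(2),"j",s["joints"].round(1)[[0,6]],"w",round(s["width"],4),"F",s["contact_force"].round(1),"g",round(s["grasp_force"],1),"t",s["t"])
if len(sys.argv)>3:
    T=np.array(sys.argv[1:4],float);d=T-p;print("shift mm in tool axes",(R.T@d*1000).round(1))
    if len(sys.argv)>4:
        a=-(float(sys.argv[4])-psi);a=(a+180)%360-180;print("turn rad",np.radians(a).round(3))
E
python3 - <<'E'
from fit import *
np.set_printoptions(precision=4,suppress=True)
c=np.sqrt(.5)
def N(x,y,z): return (85+c*x+c*y,-10-c*x+c*y,z)
F=[("top",N(-29,0,40),(211.4,211)),("top",N(29,0,40),(231.9,214)),("top",N(-32,33,84),(209.7,197.2)),("top",N(32,33,84),(232.2,200.2)),("top",(145,52,12),(227.5,185.3)),("top",(-76,0,81),(172,242.5)),
("scene",N(-29,0,40),(216.2,204.5)),("scene",N(29,0,40),(232.2,211.2)),("scene",N(-32,33,84),(223.2,186)),("scene",N(32,33,84),(241.2,192.5)),("scene",N(47,10,84),(239.2,196.5)),("scene",(-76,0,81),(161.8,202))]
F=[(v,np.array(l)/1000,u) for v,l,u in F]
for tag in("top","scene","ts"):
    o=[q for q in F if q[0] in tag or tag=="ts"]
    p,res,loc=fit(o,[.5,.2,-.9],0.);print(tag,p[:2],np.degrees(p[2]),res.round(1).tolist())
    for n,L in(("nest",N(0,0,40)),("cam",(-76,0,81)),("guide",(-4,0,45))):print(n,loc(p,np.array(L)/1000))
print("handle top/scene", atz("top",(157,255),.106),atz("scene",(139.2,187.5),.106),tri((139.2,187.5),(157,255)))
E
python3 go.py 0.609 -0.327 0.15 164.7
```

```text
top [0.4981 0.2724] -51.423780889625235 [[0.4, -0.1], [-0.0, -0.3], [0.3, 0.2], [0.7, 0.3], [-0.4, -1.0], [-1.7, 0.6]]
nest [0.5433 0.1997 0.04  ]
cam [0.4507 0.3318 0.081 ]
guide [0.4956 0.2755 0.045 ]
scene [0.4903 0.2731] -49.90468692129775 [[-0.3, 0.9], [0.6, 0.2], [-0.5, -0.0], [0.2, -0.4], [1.1, 0.2], [-1.2, -5.8]]
nest [0.5374 0.2017 0.04  ]
cam [0.4414 0.3313 0.081 ]
guide [0.4878 0.2762 0.045 ]
ts [0.4965 0.2748] -51.915246590252444 [[-0.3, 0.6], [-0.8, 0.5], [-0.3, 0.9], [0.0, 1.2], [-0.8, -0.3], [-2.7, 1.0], [0.8, 0.2], [1.1, -0.2], [0.9, -0.5], [1.0, -0.6], [1.6, -0.1], [-0.0, -7.3]]
nest [0.5411 0.2017 0.04  ]
cam [0.4496 0.3346 0.081 ]
guide [0.4941 0.2779 0.045 ]
handle top/scene [0.416  0.3581 0.106 ] [0.4111 0.3706 0.106 ] (array([0.4117, 0.363 , 0.1068]), np.float64(2.3565923306164223))
now [0.2899 0.5811 0.2068] psi 153.49 j [-69.2  -2.9] w 0.0852 F [ 0.1 -0.8 -0.1] g 0.0 t 0.1
shift mm in tool axes [-690.9 -670.1   58. ]
turn rad -0.196
```

Call:
apply_moves([
  {"hand": 85,"translation": [-43,-42,0],"turn": 0},
  {"hand": 85,"translation": [-43,-42,0],"turn": 0},
  {"hand": 85,"translation": [-43,-42,0],"turn": 0},
  {"hand": 85,"translation": [-43,-42,0],"turn": 0},
  {"hand": 85,"translation": [-43,-42,0],"turn": 0},
  {"hand": 85,"translation": [-43,-42,0],"turn": 0},
  {"hand": 85,"translation": [-43,-42,0],"turn": 0},
  {"hand": 85,"translation": [-43,-42,0],"turn": 0},
  {"hand": 85,"translation": [-43,-42,0],"turn": 0},
  {"hand": 85,"translation": [-43,-42,0],"turn": 0},
])

```text
t: 1.35
position: [0.4876, 0.0121, 0.2076]
tcp_rot: [[-0.895, 0.446, 0.0], [0.446, 0.895, 0.0], [0.0, 0.001, -1.0]]
contact_force: [0.9, 1.1, 0.5]
width: 0.0853
grasp_force: 0.0
```

Call:
apply_moves([
  {"hand": 85,"translation": [-43,-42,0],"turn": 0},
  {"hand": 85,"translation": [-43,-42,0],"turn": 0},
  {"hand": 85,"translation": [-43,-42,0],"turn": 0},
  {"hand": 85,"translation": [-43,-42,0],"turn": 0},
  {"hand": 85,"translation": [-43,-42,10],"turn": 0},
  {"hand": 85,"translation": [-43,-42,30],"turn": 0},
  {"hand": 85,"translation": [0,0,30],"turn": -0.098},
  {"hand": 85,"translation": [0,0,20],"turn": -0.098},
  {"hand": 85,"translation": [0,0,0],"turn": 0},
])

```text
t: 2.48
position: [0.603, -0.3218, 0.1172]
tcp_rot: [[-0.964, 0.265, -0.004], [0.265, 0.964, 0.003], [0.005, 0.001, -1.0]]
contact_force: [0.4, 0.9, -0.1]
width: 0.0849
grasp_force: 0.0
```

```bash
python3 go.py 0.609 -0.327 -0.001 164.7
python3 - <<'E'
from h import *
t=snapshot("top")[:,:,::-1].copy();s=snapshot("scene")[:,:,::-1].copy()
o=np.zeros((600,800,3),np.uint8);o[:600,:390]=crop(t,360,150,65,100,6)[:,:390];a=crop(s,360,200,100,120,4);o[:480,400:800]=a;cv2.imwrite("pics/c4.png",o)
E
```

```text
now [ 0.603  -0.3218  0.1172] psi 164.65 j [  4.7 112.8] w 0.0849 F [ 0.4  0.9 -0.1] g 0.0 t 2.475
shift mm in tool axes [ -7.8  -3.6 118.2]
turn rad -0.001
```

View pics/c4.png

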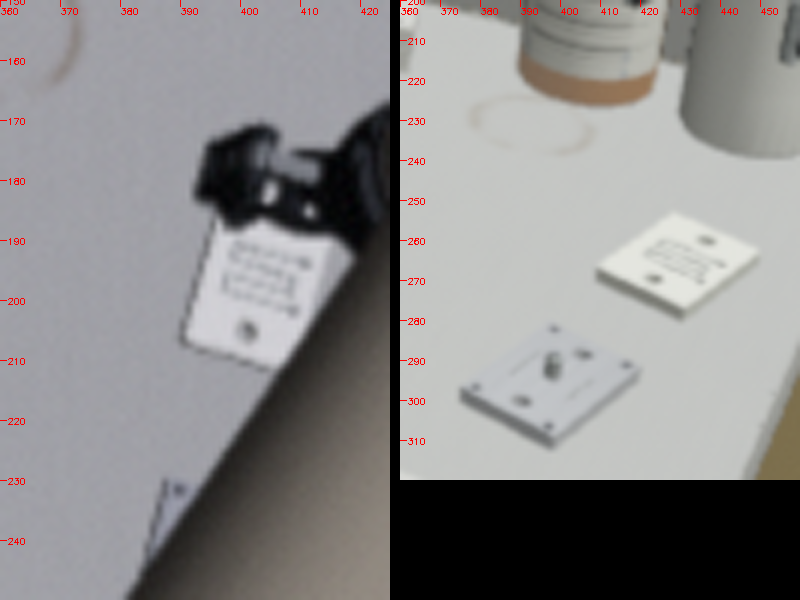

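The top view shows the gripper over the channel plate's upper half (parallax), with nothing disturbed.

Call:
apply_moves([
  {"hand": 85,"translation": [-8,-4,30],"turn": 0},
  {"hand": 85,"translation": [0,0,35],"turn": 0},
  {"hand": 85,"translation": [0,0,25],"turn": 0},
  {"hand": 85,"translation": [0,0,0],"turn": 0},
])

```text
t: 3.08
position: [0.6106, -0.3279, 0.029]
tcp_rot: [[-0.965, 0.264, -0.002], [0.264, 0.965, 0.001], [0.002, 0.001, -1.0]]
contact_force: [-0.3, 0.6, 0.1]
width: 0.0849
grasp_force: 0.0
```

```bash
python3 go.py 0.609 -0.327 -0.001 164.7
python3 - <<'E'
from h import *
t=snapshot("top")[:,:,::-1].copy();s=snapshot("scene")[:,:,::-1].copy()
o=np.zeros((600,800,3),np.uint8);o[:390,:390]=crop(t,370,160,65,65,6);a=crop(s,390,200,80,90,5);o[:450,400:800]=a;cv2.imwrite("pics/c5.png",o)
print(proj("scene",r.state()["position"]),proj("top",r.state()["position"]))
E
```

```text
now [ 0.6106 -0.3279  0.029 ] psi 164.7 j [  6.7 115.1] w 0.0849 F [-0.3  0.6  0.1] g 0.0 t 3.075
shift mm in tool axes [ 1.7  0.4 30. ]
turn rad 0.0
[433.67985562 255.19157212] [405.47824286 193.19496953]
```

View pics/c5.png

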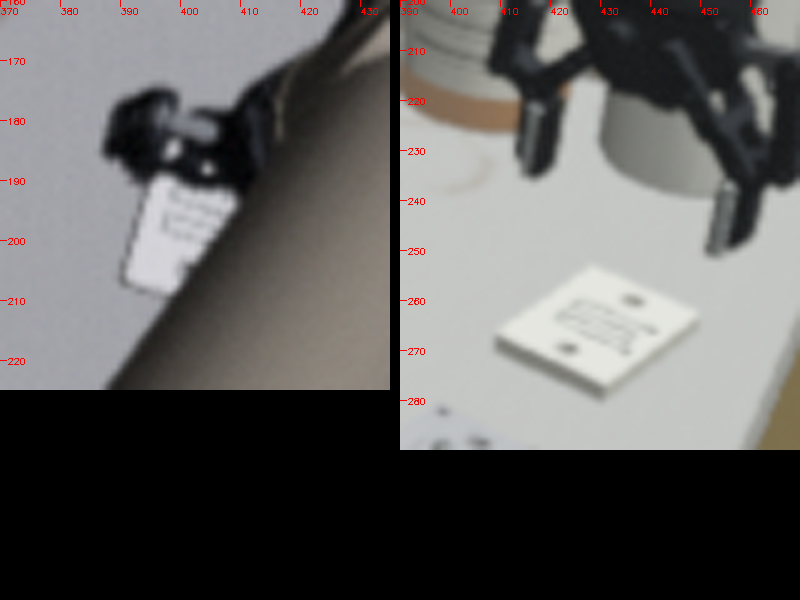

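Run:
```python
from h import *
st=r.state();p=st["position"];R=st["tcp_rot"]
for back in(0,.013,.02,.03):
    print(back,[proj("scene",p+R@np.array([0,sg*.0425,-back])).round(1) for sg in(1,-1)])
for dx in(0,.01,.02): print(proj("scene",p+R@np.array([0,.0425,-.013])+[dx,0,0]).round(1))
```

```text
0 [array([417.2, 248. ]), array([451. , 262.8])]
0.013 [array([418. , 243.2]), array([452. , 257.8])]
0.02 [array([418.5, 240.6]), array([452.6, 255.1])]
0.03 [array([419.1, 236.8]), array([453.4, 251.2])]
[418.  243.2]
[419.2 241.3]
[420.4 239.5]
```

Call:
apply_moves([
  {"hand": 85,"translation": [1.5,0,8],"turn": 0},
  {"hand": 85,"translation": [0,0,8],"turn": 0},
  {"hand": 85,"translation": [0,0,6],"turn": 0},
  {"hand": 85,"translation": [0,0,4],"turn": 0},
  {"hand": 85,"translation": [0,0,2],"turn": 0},
  {"hand": 85,"translation": [0,0,0],"turn": 0},
])

```text
t: 3.92
position: [0.6097, -0.3284, 0.0017]
tcp_rot: [[-0.965, 0.264, -0.0], [0.264, 0.965, 0.0], [0.0, 0.0, -1.0]]
contact_force: [-0.7, -0.1, -0.5]
width: 0.0847
grasp_force: 0.0
```

```bash
python3 go.py 0.609 -0.327 -0.001 164.7
python3 - <<'E'
from h import *
s=snapshot("scene")[:,:,::-1].copy();t=snapshot("top")[:,:,::-1].copy()
o=np.hstack([crop(s,395,220,70,65,8)[:520],crop(t,375,165,40,65,8)[:,:240]]);cv2.imwrite("pics/c6.png",o)
E
```

```text
now [ 0.6097 -0.3284  0.0017] psi 164.72 j [  7.3 115.9] w 0.0847 F [-0.7 -0.1 -0.5] g 0.0 t 3.925
shift mm in tool axes [1.  1.2 2.7]
turn rad 0.0
```

View pics/c6.png

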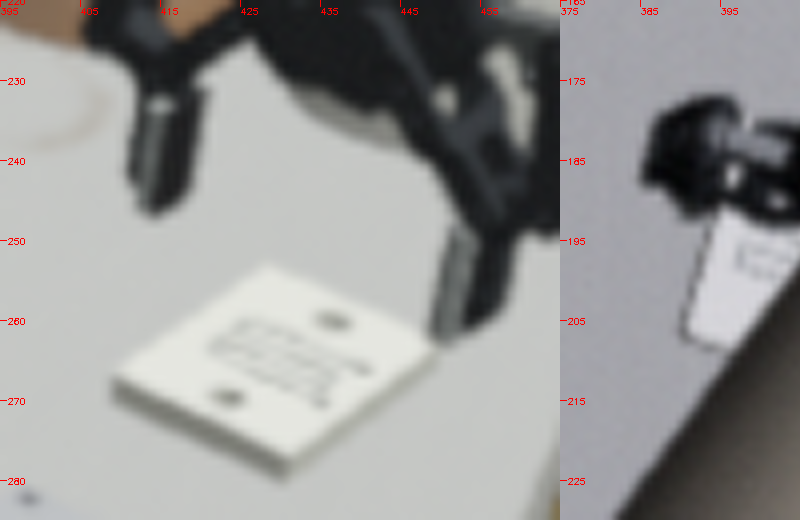

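The fingers straddle the plate, tips at (414.5,246.5) and (450,262.5). They look higher or farther than predicted, so I'll settle the height by touch.

Call:
apply_moves([
  {"hand": 85,"translation": [0,0,3],"turn": 0},
  {"hand": 85,"translation": [0,0,3],"turn": 0},
  {"hand": 85,"translation": [0,0,2],"turn": 0},
  {"hand": 85,"translation": [0,0,0],"turn": 0},
])

```text
t: 4.53
position: [0.6095, -0.3283, -0.0065]
tcp_rot: [[-0.965, 0.264, -0.0], [0.264, 0.965, 0.0], [0.0, 0.0, -1.0]]
contact_force: [0.2, 0.1, -0.1]
width: 0.085
grasp_force: 0.0
```

Call:
apply_moves([
  {"hand": 85,"translation": [0,0,2],"turn": 0},
  {"hand": 85,"translation": [0,0,1],"turn": 0},
  {"hand": 85,"translation": [0,0,1],"turn": 0},
  {"hand": 85,"translation": [0,0,0],"turn": 0},
])

```text
t: 5.03
position: [0.6097, -0.3283, -0.0103]
tcp_rot: [[-0.965, 0.264, -0.0], [0.264, 0.965, 0.0], [0.0, 0.0, -1.0]]
contact_force: [0.2, 0.7, 0.5]
width: 0.0851
grasp_force: 0.0
```

Call:
apply_moves([
  {"hand": 85,"translation": [0,0,1.5],"turn": 0},
  {"hand": 85,"translation": [0,0,1.5],"turn": 0},
  {"hand": 85,"translation": [0,0,1],"turn": 0},
  {"hand": 85,"translation": [0,0,0],"turn": 0},
])

```text
t: 5.52
position: [0.6096, -0.3283, -0.0144]
tcp_rot: [[-0.965, 0.264, -0.0], [0.264, 0.965, 0.0], [0.0, 0.0, -1.0]]
contact_force: [-0.3, 0.1, 0.2]
width: 0.0853
grasp_force: 0.0
```

```bash
python3 go.py
python3 - <<'E'
from h import *
s=snapshot("scene")
cv2.imwrite("pics/s7.png",s[:,:,::-1])
g=s.astype(int).sum(2)
for v in range(236,276,2): print(v,' '.join('%3d'%(x//3) for x in g[v,406:462:2]))
st=r.state();p=st["position"];R=st["tcp_rot"]
print([proj("scene",p+R@np.array([0,sg*.0425,-.013])).round(1) for sg in(1,-1)])
E
```

```text
now [ 0.6096 -0.3283 -0.0144] psi 164.72 j [  7.6 116.2] w 0.0853 F [-0.3  0.1  0.2] g 0.0 t 5.525
236 186 194 138  30  29  33 107 187 197 197 196 148 103  64  41  27  27  25  29  33  52  50  33  38  59 141 113  61
238 197 198 170  85 124  52  54 169 197 197 197 197 195 192 166  73  31  26  31  32  47 114  87  37  49  98 153  66
240 197 196 144  79  96  38  57 184 197 198 197 197 197 197 197 187 138 117 116  29  31  89  94  51  61  85 189  89
242 197 196 111  81  62  35  77 194 197 197 197 197 197 197 198 197 197 195 183  60  32  43  62  63  55  72 182  75
244 197 195  88  89  47  34 109 195 197 197 197 197 197 197 197 197 197 197 196 138  28  29  58  57  31  36 129  63
246 197 192  72  92  39  35 145 197 197 197 197 197 197 197 197 197 197 197 197 183 104  36  30  50  36  28  48  31
248 198 194 101  86  37  38 153 197 197 197 197 197 197 197 197 197 197 197 197 197 192 115  28  35  53  45  45  28
250 198 197 174  84  36  79 183 197 197 197 197 198 197 197 197 197 197 197 197 197 197 174  49  27  50  46  39  27
252 197 198 184 118 117 174 197 197 197 197 198 202 198 197 196 197 197 1
[... 665 characters left out ...]
6 202 213 208 205 211 211 216 222 227 227 220 104 106  44  41 126 195 197
266 197 196 209 226 228 228 228 228 227 222 204 212 210 213 210 203 218 190 225 213 168  96 103  47 122 192 197 197
268 198 181 131 173 213 226 227 223 202 207 226 224 204 213 202 214 227 225 208 173 169 129 143 165 193 196 197 197
270 198 187 145 124 128 157 209 221 193 176 221 228 227 226 197 214 223 189 173 190 197 195 195 197 197 197 197 197
272 197 198 196 178 145 125 125 148 197 221 227 228 227 227 226 213 181 177 191 197 197 198 197 197 197 197 197 197
274 197 198 197 197 195 182 154 125 124 145 198 222 227 224 208 173 181 196 197 197 197 197 197 196 197 197 197 197
[array([414.4, 260.3]), array([447.7, 275.5])]
```

Call:
apply_moves([
  {"hand": 85,"translation": [0,0,1.5],"turn": 0},
  {"hand": 85,"translation": [0,0,1.5],"turn": 0},
  {"hand": 85,"translation": [0,0,0],"turn": 0},
])

```text
t: 5.95
position: [0.6096, -0.3283, -0.0174]
tcp_rot: [[-0.965, 0.264, -0.0], [0.264, 0.965, 0.0], [0.0, 0.0, -1.0]]
contact_force: [-0.8, 0.5, -0.4]
width: 0.0852
grasp_force: 0.0
```

Call:
apply_moves([
  {"hand": 85,"translation": [0,0,1.5],"turn": 0},
  {"hand": 85,"translation": [0,0,1.5],"turn": 0},
  {"hand": 85,"translation": [0,0,0],"turn": 0},
])

```text
t: 6.32
position: [0.6096, -0.3283, -0.0204]
tcp_rot: [[-0.965, 0.264, -0.0], [0.264, 0.965, 0.0], [0.0, 0.0, -1.0]]
contact_force: [-0.8, -0.4, -0.4]
width: 0.0851
grasp_force: 0.0
```

Call:
apply_moves([
  {"hand": 85,"translation": [0,0,1.5],"turn": 0},
  {"hand": 85,"translation": [0,0,1.5],"turn": 0},
  {"hand": 85,"translation": [0,0,0],"turn": 0},
])

```text
t: 6.7
position: [0.6096, -0.3283, -0.0235]
tcp_rot: [[-0.965, 0.264, -0.0], [0.264, 0.965, 0.0], [0.0, 0.0, -1.0]]
contact_force: [0.2, -0.7, 0.1]
width: 0.0852
grasp_force: 0.0
```

Call:
apply_moves([
  {"hand": 85,"translation": [0,0,1.5],"turn": 0},
  {"hand": 85,"translation": [0,0,1.5],"turn": 0},
  {"hand": 85,"translation": [0,0,0],"turn": 0},
])

```text
t: 7.08
position: [0.6096, -0.3283, -0.0264]
tcp_rot: [[-0.965, 0.264, -0.0], [0.264, 0.965, 0.0], [0.0, 0.0, -1.0]]
contact_force: [0.2, -0.1, -0.4]
width: 0.0851
grasp_force: 0.0
```

Run:
```python
from h import *
s=snapshot("scene");t=snapshot("top")
cv2.imwrite("pics/s8.png",s[:,:,::-1]);cv2.imwrite("pics/t8.png",t[:,:,::-1])
cv2.imwrite("pics/c8.png",np.hstack([crop(s[:,:,::-1].copy(),400,230,60,60,7),crop(t[:,:,::-1].copy(),380,170,50,60,7)]))
```

```text
(no output)
```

View pics/c8.png

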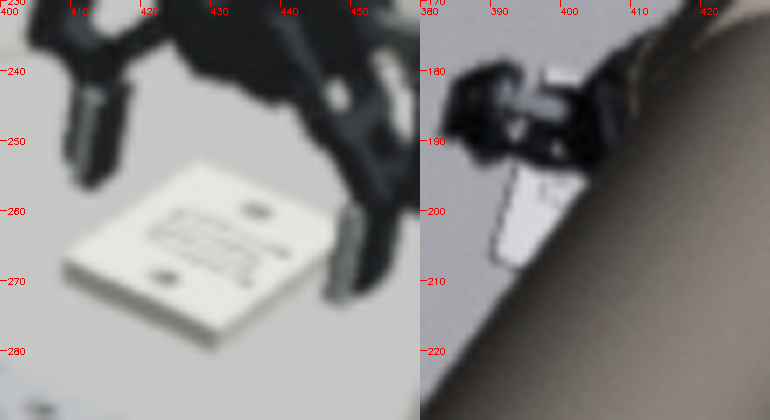

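The tips, at (412,257) and (447.5,273), now sit level with the plate's mid-sides. So the height reading is about 20 mm low; I'll keep feeling down.

Call:
apply_moves([
  {"hand": 85,"translation": [0,0,1.5],"turn": 0},
  {"hand": 85,"translation": [0,0,1.5],"turn": 0},
  {"hand": 85,"translation": [0,0,0],"turn": 0},
])

```text
t: 7.55
position: [0.6096, -0.3283, -0.0294]
tcp_rot: [[-0.965, 0.264, -0.0], [0.264, 0.965, 0.0], [0.0, 0.0, -1.0]]
contact_force: [-0.9, 0.4, 0.1]
width: 0.085
grasp_force: 0.0
```

Call:
apply_moves([
  {"hand": 85,"translation": [0,0,1.5],"turn": 0},
  {"hand": 85,"translation": [0,0,1.5],"turn": 0},
  {"hand": 85,"translation": [0,0,0],"turn": 0},
])

```text
t: 7.92
position: [0.6096, -0.3283, -0.0325]
tcp_rot: [[-0.965, 0.264, -0.0], [0.264, 0.965, 0.0], [0.0, 0.0, -1.0]]
contact_force: [0.4, 0.3, 0.5]
width: 0.0849
grasp_force: 0.0
```

Call:
apply_moves([
  {"hand": 85,"translation": [0,0,1],"turn": 0},
  {"hand": 85,"translation": [0,0,1],"turn": 0},
  {"hand": 85,"translation": [0,0,0],"turn": 0},
])

```text
t: 8.3
position: [0.6097, -0.3283, -0.0343]
tcp_rot: [[-0.965, 0.264, -0.0], [0.264, 0.965, 0.0], [0.0, 0.0, -1.0]]
contact_force: [0.3, -0.7, 0.3]
width: 0.0848
grasp_force: 0.0
```

Call:
apply_moves([
  {"hand": 85,"translation": [0,0,1],"turn": 0},
  {"hand": 85,"translation": [0,0,1],"turn": 0},
  {"hand": 85,"translation": [0,0,0],"turn": 0},
])

```text
t: 8.68
position: [0.6097, -0.3283, -0.0363]
tcp_rot: [[-0.965, 0.264, -0.0], [0.264, 0.965, 0.0], [0.0, 0.0, -1.0]]
contact_force: [-0.7, -0.4, -0.5]
width: 0.085
grasp_force: 0.0
```

Call:
apply_moves([
  {"hand": 85,"translation": [0,0,1],"turn": 0},
  {"hand": 85,"translation": [0,0,1],"turn": 0},
  {"hand": 85,"translation": [0,0,0],"turn": 0},
])

```text
t: 9.05
position: [0.6098, -0.3284, -0.0365]
tcp_rot: [[-0.965, 0.264, 0.0], [0.264, 0.965, 0.001], [-0.0, 0.001, -1.0]]
contact_force: [-2.9, 2.2, 8.7]
width: 0.0846
grasp_force: 4.8
```

Contact at reported z = -0.0363 with the hand open, so the true TCP is about 23 mm above the reading. Backing up 12 mm and closing.

Call:
apply_moves([
  {"hand": 85,"translation": [0,0,-8],"turn": 0},
  {"hand": 85,"translation": [0,0,-5.5],"turn": 0},
  {"hand": 85,"translation": [0,0,0],"turn": 0},
  {"hand": 50,"translation": [0,0,0],"turn": 0},
  {"hand": 50,"translation": [0,0,0],"turn": 0},
  {"hand": 50,"translation": [0,0,0],"turn": 0},
  {"hand": 50,"translation": [0,0,0],"turn": 0},
  {"hand": 50,"translation": [0,0,0],"turn": 0},
], newtons=40)

```text
t: 10.05
position: [0.6098, -0.3285, -0.0247]
tcp_rot: [[-0.965, 0.264, 0.0], [0.264, 0.965, -0.0], [-0.0, -0.0, -1.0]]
contact_force: [0.5, 0.1, 1.0]
width: 0.0548
grasp_force: 42.9
```

```bash
python3 - <<'E'
from fit import *
c=np.sqrt(.5)
F=[("top",(-29,0,40),(211.4,211)),("top",(29,0,40),(231.9,214)),("top",(-32,33,84),(209.7,197.2)),("top",(32,33,84),(232.2,200.2)),
("scene",(-29,0,40),(216.2,204.5)),("scene",(29,0,40),(232.2,211.2)),("scene",(-32,33,84),(223.2,186)),("scene",(32,33,84),(241.2,192.5)),("scene",(47,10,84),(239.2,196.5))]
F=[(v,np.array(l)/1000,u) for v,l,u in F]
for tag in("top","scene","ts"):
    o=[q for q in F if q[0] in tag or tag=="ts"]
    p,res,loc=fit(o,[.54,.2,-1.7],0.);print(tag,p[:2].round(4),np.degrees(p[2]),res.round(1).tolist())
    h=[atz(tag,np.array(q[2])-.5,q[1][2]).round(4) for q in o] if tag!="ts" else 0;print(h)
E
python3 go.py 0.539 0.205 0.11 82
```

```text
top [0.5434 0.2006] -96.01796315473132 [[0.1, -0.1], [-0.3, -0.4], [-0.1, 0.2], [0.3, 0.2]]
[array([0.5463, 0.2296, 0.04  ]), array([0.5392, 0.1708, 0.04  ]), array([0.5802, 0.2288, 0.084 ]), array([0.5734, 0.1662, 0.084 ])]
scene [0.5387 0.2037] -98.2027360100273 [[-0.1, 0.3], [-0.2, 0.1], [0.2, -0.4], [-0.1, -0.3], [0.2, 0.2]]
[array([0.5445, 0.2331, 0.04  ]), array([0.5352, 0.1747, 0.04  ]), array([0.5736, 0.2295, 0.084 ]), array([0.5654, 0.1661, 0.084 ]), array([0.5426, 0.157 , 0.084 ])]
ts [0.5412 0.2032] -98.13626339449924 [[-0.8, 0.3], [-1.3, 0.7], [-0.6, 0.6], [-0.3, 1.5], [0.6, -0.0], [0.5, -0.3], [0.9, -0.7], [0.6, -0.6], [1.0, -0.1]]
0
now [ 0.6098 -0.3285 -0.0247] psi 164.72 j [  7.9 116.5] w 0.0548 F [0.5 0.1 1. ] g 42.9 t 10.05
shift mm in tool axes [ 208.9  496.  -134.8]
turn rad 1.444
```

Call:
apply_moves([
  {"hand": 50,"translation": [0,0,-15],"turn": 0},
  {"hand": 50,"translation": [0,0,-40],"turn": 0},
  {"hand": 50,"translation": [0,0,-40],"turn": 0},
  {"hand": 50,"translation": [0,0,-40],"turn": 0},
  {"hand": 50,"translation": [0,0,0],"turn": 0},
])

```text
t: 10.68
position: [0.612, -0.3303, 0.1154]
tcp_rot: [[-0.965, 0.264, 0.008], [0.264, 0.965, -0.004], [-0.008, -0.001, -1.0]]
contact_force: [0.2, 0.2, -1.4]
width: 0.0546
grasp_force: 42.8
```

Call:
apply_moves([
  {"hand": 50,"translation": [23,55,0],"turn": 0},
  {"hand": 50,"translation": [23,55,0],"turn": 0},
  {"hand": 50,"translation": [23,55,0],"turn": 0},
  {"hand": 50,"translation": [23,55,0],"turn": 0},
  {"hand": 50,"translation": [23,55,0],"turn": 0},
  {"hand": 50,"translation": [23,55,0],"turn": 0},
  {"hand": 50,"translation": [23,55,0],"turn": 0},
  {"hand": 50,"translation": [23,55,0],"turn": 0},
  {"hand": 50,"translation": [23,55,0],"turn": 0},
])

```text
t: 11.8
position: [0.5392, 0.2053, 0.1098]
tcp_rot: [[-0.965, 0.264, -0.001], [0.264, 0.965, -0.0], [0.001, -0.001, -1.0]]
contact_force: [1.2, -0.2, -0.7]
width: 0.0547
grasp_force: 43.6
```

Call:
apply_moves([
  {"hand": 50,"translation": [0,0,0],"turn": 0.178},
  {"hand": 50,"translation": [0,0,0],"turn": 0.178},
  {"hand": 50,"translation": [0,0,0],"turn": 0.178},
  {"hand": 50,"translation": [0,0,0],"turn": 0.178},
  {"hand": 50,"translation": [0,0,0],"turn": 0.178},
  {"hand": 50,"translation": [0,0,0],"turn": 0.178},
  {"hand": 50,"translation": [0,0,0],"turn": 0.178},
  {"hand": 50,"translation": [0,0,0],"turn": 0.178},
  {"hand": 50,"translation": [0,0,0],"turn": 0},
  {"hand": 50,"translation": [0,0,0],"turn": 0},
])

```text
t: 13.05
position: [0.54, 0.2036, 0.1099]
tcp_rot: [[0.117, 0.993, -0.001], [0.993, -0.117, -0.0], [-0.0, -0.001, -1.0]]
contact_force: [-0.0, 0.6, -0.3]
width: 0.0549
grasp_force: 43.6
```

```bash
python3 go.py 0.539 0.205 0.06 82.7
python3 - <<'E'
from h import *
s=snapshot("scene")[:,:,::-1].copy();t=snapshot("top")[:,:,::-1].copy()
cv2.imwrite("pics/s9.png",s);cv2.imwrite("pics/t9.png",t)
cv2.imwrite("pics/c9.png",np.hstack([crop(s,180,130,80,100,5),crop(t,180,160,75,100,5)]))
E
```

```text
now [0.54   0.2036 0.1099] psi 83.28 j [-58.2 -12.1] w 0.0549 F [-0.   0.6 -0.3] g 43.6 t 13.05
shift mm in tool axes [ 1.3 -1.1 49.9]
turn rad 0.01
```

View pics/c9.png

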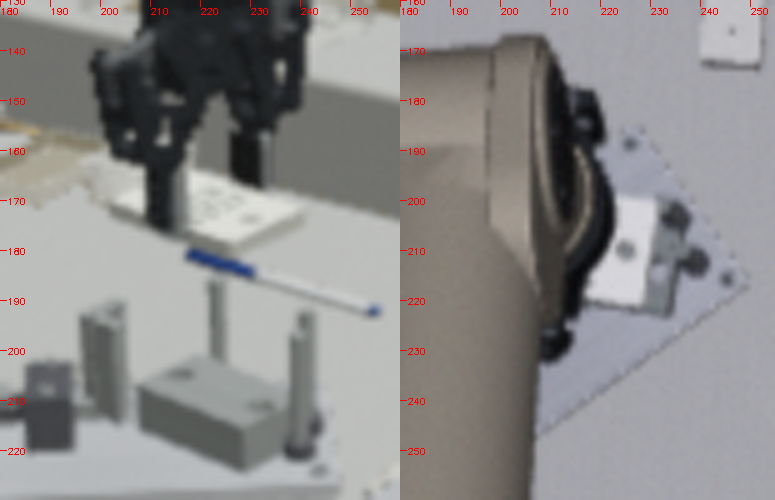

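The plate is held level above the nest: scene corners (240,172) and (226,179); top-view corners (231.4,199.8) and (229,221.2), hole (225.2,210). I'll compare it with the nest in each view.

Run:
```python
from fit import *
np.set_printoptions(precision=4,suppress=True)
o=[("top",(42,28,10),(231.4,199.8)),("top",(42,-28,10),(229,221.2)),("top",(29,0,10),(225.2,210)),
("scene",(42,28,10),(240.4,172.4)),("scene",(42,-28,10),(226,179.2)),("scene",(29,0,10),(229.8,173.6))]
o=[(v,np.array(l)/1000,u) for v,l,u in o]
p,res,_=fit(o,[.54,.2,-1.7,.13]);print("free z",p,np.degrees(p[2]),res.round(1).tolist())
for z in(.1347,):
  for tag in("top","scene"):
    q=[a for a in o if a[0]==tag]
    p,res,_=fit(q,[.54,.2,-1.7],z);print(tag,z,p,np.degrees(p[2]),res.round(1).tolist())
```

```text
free z [ 0.5411  0.2078 -1.6594  0.1321] -95.0758325929204 [[-0.8, 0.7], [-1.1, 0.3], [-0.9, 0.4], [1.3, -0.3], [1.4, -0.2], [0.9, 0.7]]
top 0.1347 [ 0.5416  0.2052 -1.6437] -94.17673884974103 [[-0.0, 0.2], [-0.0, -0.1], [0.1, -0.0]]
scene 0.1347 [ 0.5352  0.207  -1.6722] -95.80927925065548 [[0.3, -0.3], [0.0, -0.2], [-0.3, 0.6]]
```

Call:
apply_moves([
  {"hand": 50,"translation": [0,0,0],"turn": 0.036},
  {"hand": 50,"translation": [0,0,20],"turn": 0},
  {"hand": 50,"translation": [0,0,20],"turn": 0},
  {"hand": 50,"translation": [0,0,10],"turn": 0},
  {"hand": 50,"translation": [0,0,6],"turn": 0},
  {"hand": 50,"translation": [0,0,6],"turn": 0},
  {"hand": 50,"translation": [0,0,0],"turn": 0},
])

```text
t: 14.02
position: [0.5404, 0.2036, 0.0481]
tcp_rot: [[0.155, 0.988, -0.0], [0.988, -0.155, -0.0], [-0.0, -0.0, -1.0]]
contact_force: [-0.1, -0.9, -1.1]
width: 0.0547
grasp_force: 43.6
```

```bash
python3 go.py 0.54 0.2036 0.0153
python3 - <<'E'
from h import *
s=snapshot("scene")[:,:,::-1].copy();t=snapshot("top")[:,:,::-1].copy()
cv2.imwrite("pics/s10.png",s);cv2.imwrite("pics/t10.png",t)
cv2.imwrite("pics/c10.png",np.hstack([crop(s,185,150,70,75,6),crop(t,195,175,60,75,6)]))
E
```

```text
now [0.5404 0.2036 0.0481] psi 81.07 j [-55.8 -10.8] w 0.0547 F [-0.1 -0.9 -1.1] g 43.6 t 14.025
shift mm in tool axes [-0.1 -0.4 32.8]
```

Call:
apply_moves([
  {"hand": 50,"translation": [0,0,8],"turn": 0},
  {"hand": 50,"translation": [0,0,8],"turn": 0},
  {"hand": 50,"translation": [0,0,7],"turn": 0},
  {"hand": 50,"translation": [0,0,4],"turn": 0},
  {"hand": 50,"translation": [0,0,2],"turn": 0},
  {"hand": 50,"translation": [0,0,0],"turn": 0},
])

```text
t: 14.88
position: [0.5405, 0.2036, 0.0193]
tcp_rot: [[0.155, 0.988, 0.0], [0.988, -0.155, 0.0], [0.0, 0.0, -1.0]]
contact_force: [-0.6, -0.6, -0.9]
width: 0.0547
grasp_force: 43.6
```

Call:
apply_moves([
  {"hand": 50,"translation": [0,0,1.5],"turn": 0},
  {"hand": 50,"translation": [0,0,1],"turn": 0},
  {"hand": 50,"translation": [0,0,0],"turn": 0},
])

```text
t: 15.25
position: [0.5406, 0.2037, 0.0168]
tcp_rot: [[0.155, 0.988, 0.0], [0.988, -0.155, 0.0], [0.0, 0.0, -1.0]]
contact_force: [-0.9, -0.7, -1.3]
width: 0.0546
grasp_force: 43.6
```

Call:
apply_moves([
  {"hand": 50,"translation": [0,0,1],"turn": 0},
  {"hand": 50,"translation": [0,0,1],"turn": 0},
  {"hand": 50,"translation": [0,0,0],"turn": 0},
])

```text
t: 15.62
position: [0.5406, 0.2038, 0.0151]
tcp_rot: [[0.155, 0.988, 0.0], [0.988, -0.155, 0.0], [0.0, -0.0, -1.0]]
contact_force: [-1.2, 1.0, 3.3]
width: 0.0544
grasp_force: 44.0
```

Call:
apply_moves([
  {"hand": 50,"translation": [0,0,0.5],"turn": 0},
  {"hand": 50,"translation": [0,0,0],"turn": 0},
])

```text
t: 15.88
position: [0.5406, 0.2037, 0.0151]
tcp_rot: [[0.155, 0.988, -0.0], [0.988, -0.155, 0.001], [0.001, -0.0, -1.0]]
contact_force: [-3.0, -0.4, 7.5]
width: 0.0548
grasp_force: 44.4
```

Call:
apply_moves([
  {"hand": 85,"translation": [0,0,-0.5],"turn": 0},
  {"hand": 85,"translation": [0,0,0],"turn": 0},
  {"hand": 85,"translation": [0,0,0],"turn": 0},
  {"hand": 85,"translation": [0,0,0],"turn": 0},
  {"hand": 85,"translation": [0,0,-10],"turn": 0},
  {"hand": 85,"translation": [0,0,-40],"turn": 0},
  {"hand": 85,"translation": [0,0,-45],"turn": 0},
  {"hand": 85,"translation": [0,0,0],"turn": 0},
])

```text
t: 16.88
position: [0.5437, 0.2043, 0.1141]
tcp_rot: [[0.156, 0.988, 0.007], [0.988, -0.156, 0.004], [0.005, 0.007, -1.0]]
contact_force: [0.1, 0.2, -0.5]
width: 0.0848
grasp_force: 0.0
```

```bash
python3 go.py 0.461 -0.299 0.11 165.2;  python3 - <<'E'
from h import *
s=snapshot("scene")[:,:,::-1].copy();cv2.imwrite("pics/s11.png",s)
a=cv2.imread("pics/s8.png")[240:315,365:455].astype(int);b=s[240:315,365:455].astype(int)
d=np.abs(b-cv2.imread("pics/scene0raw.png")[240:315,365:455]).sum(2)[35:];print("cover moved?",d.max(),d.mean())
E
```

```text
now [0.5437 0.2043 0.1141] psi 81.05 j [-58.7 -13.9] w 0.0848 F [ 0.1  0.2 -0.5] g 0.0 t 16.875
shift mm in tool axes [-510.    -3.4    1.5]
turn rad -1.469
cover moved? 224 8.870277777777778
```

Run:
```python
import cv2,numpy as np
a=cv2.imread("pics/scene0raw.png").astype(int);b=cv2.imread("pics/s11.png").astype(int)
d=np.abs(a-b).sum(2)
print("cover",d[279:312,372:421].max(),d[279:312,372:421].mean(),"plate old",d[252:279,408:450].mean())
ys,xs=np.where(d[225:330,330:470]>60);print(xs.min()+330,xs.max()+330,ys.min()+225,ys.max()+225)
```

```text
cover 11 6.85899814471243 plate old 45.69753086419753
409 448 254 280
```

Call:
apply_moves([
  {"hand": 85,"translation": [-56.5,-0.5,0],"turn": 0},
  {"hand": 85,"translation": [-56.5,-0.5,0],"turn": 0},
  {"hand": 85,"translation": [-56.5,-0.5,0],"turn": 0},
  {"hand": 85,"translation": [-56.5,-0.5,0],"turn": 0},
  {"hand": 85,"translation": [-56.5,-0.5,0],"turn": 0},
  {"hand": 85,"translation": [-56.5,-0.5,0],"turn": 0},
  {"hand": 85,"translation": [-56.5,-0.5,0],"turn": 0},
  {"hand": 85,"translation": [-56.5,-0.5,0],"turn": 0},
  {"hand": 85,"translation": [-56.5,0,0],"turn": 0},
])

```text
t: 18.05
position: [0.4565, -0.2989, 0.1087]
tcp_rot: [[0.155, 0.988, -0.002], [0.988, -0.155, 0.001], [0.001, -0.002, -1.0]]
contact_force: [0.9, -0.0, -0.3]
width: 0.0849
grasp_force: 0.0
```

Call:
apply_moves([
  {"hand": 85,"translation": [0,0,0],"turn": -0.184},
  {"hand": 85,"translation": [0,0,0],"turn": -0.184},
  {"hand": 85,"translation": [0,0,0],"turn": -0.184},
  {"hand": 85,"translation": [0,0,0],"turn": -0.184},
  {"hand": 85,"translation": [0,0,0],"turn": -0.184},
  {"hand": 85,"translation": [0,0,0],"turn": -0.184},
  {"hand": 85,"translation": [0,0,0],"turn": -0.184},
  {"hand": 85,"translation": [0,0,0],"turn": -0.184},
  {"hand": 85,"translation": [0,0,0],"turn": 0},
  {"hand": 85,"translation": [0,0,0],"turn": 0},
])

```text
t: 19.3
position: [0.4571, -0.2978, 0.1092]
tcp_rot: [[-0.967, 0.255, -0.001], [0.255, 0.967, 0.001], [0.001, 0.0, -1.0]]
contact_force: [0.0, 0.0, -1.0]
width: 0.0849
grasp_force: 0.0
```

```bash
python3 go.py 0.460 -0.300 -0.024 165.3;  python3 - <<'E'
from h import *
s=snapshot("scene")[:,:,::-1].copy();t=snapshot("top")[:,:,::-1].copy()
cv2.imwrite("pics/s12.png",s);cv2.imwrite("pics/t12.png",t)
d=np.abs(s.astype(int)-cv2.imread("pics/scene0raw.png"))[279:312,372:421].sum(2);print(d.max())
cv2.imwrite("pics/c12.png",np.vstack([np.hstack([crop(t,190,180,60,60,6),crop(s,185,165,65,60,6)]),]))
E
```

```text
now [ 0.4571 -0.2978  0.1092] psi 165.25 j [  4.8 114.9] w 0.0849 F [ 0.  0. -1.] g 0.0 t 19.3
shift mm in tool axes [ -3.5  -1.4 133.2]
turn rad -0.001
40
```

View pics/c12.png

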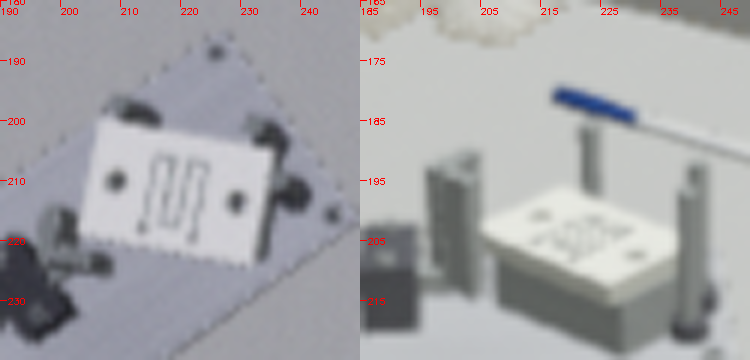

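The channel plate lies flat in the nest, holes at top (209,210) and (229.5,214), squared to the bed. Now I'll take the cover.

Call:
apply_moves([
  {"hand": 85,"translation": [-3.5,-1.5,30],"turn": 0},
  {"hand": 85,"translation": [0,0,35],"turn": 0},
  {"hand": 85,"translation": [0,0,30],"turn": 0},
  {"hand": 85,"translation": [0,0,20],"turn": 0},
  {"hand": 85,"translation": [0,0,12],"turn": 0},
  {"hand": 85,"translation": [0,0,6],"turn": 0},
  {"hand": 85,"translation": [0,0,0],"turn": 0},
])

```text
t: 20.27
position: [0.4608, -0.3005, -0.0231]
tcp_rot: [[-0.968, 0.252, 0.0], [0.252, 0.968, -0.0], [-0.0, 0.0, -1.0]]
contact_force: [0.5, -0.7, -0.1]
width: 0.085
grasp_force: 0.0
```

Call:
apply_moves([
  {"hand": 50,"translation": [0,0,0],"turn": 0},
  {"hand": 50,"translation": [0,0,0],"turn": 0},
  {"hand": 50,"translation": [0,0,0],"turn": 0},
  {"hand": 50,"translation": [0,0,0],"turn": 0},
  {"hand": 50,"translation": [0,0,0],"turn": 0},
  {"hand": 50,"translation": [0,0,0],"turn": 0},
])

```text
t: 21.02
position: [0.4612, -0.3006, -0.0221]
tcp_rot: [[-0.968, 0.252, 0.001], [0.252, 0.968, -0.0], [-0.001, 0.0, -1.0]]
contact_force: [-1.1, 0.3, 5.6]
width: 0.0547
grasp_force: 41.9
```

```bash
python3 go.py 0.5406 0.203 0.115 81.1
```

```text
now [ 0.4612 -0.3006 -0.0221] psi 165.4 j [  9.9 121.3] w 0.0547 F [-1.1  0.3  5.6] g 41.9 t 21.025
shift mm in tool axes [  49.9  507.4 -137.1]
turn rad 1.471
```

Call:
apply_moves([
  {"hand": 50,"translation": [0,0,-20],"turn": 0},
  {"hand": 50,"translation": [0,0,-40],"turn": 0},
  {"hand": 50,"translation": [0,0,-40],"turn": 0},
  {"hand": 50,"translation": [0,0,-38],"turn": 0},
  {"hand": 50,"translation": [5,51,0],"turn": 0},
  {"hand": 50,"translation": [5,51,0],"turn": 0},
  {"hand": 50,"translation": [5,51,0],"turn": 0},
  {"hand": 50,"translation": [5,51,0],"turn": 0},
  {"hand": 50,"translation": [5,51,0],"turn": 0},
  {"hand": 50,"translation": [5,51,0],"turn": 0},
])

```text
t: 22.28
position: [0.5086, 0.0049, 0.115]
tcp_rot: [[-0.968, 0.252, 0.001], [0.252, 0.968, 0.0], [-0.001, 0.001, -1.0]]
contact_force: [0.6, -0.9, -1.5]
width: 0.0547
grasp_force: 43.1
```

Call:
apply_moves([
  {"hand": 50,"translation": [5,51,0],"turn": 0.18},
  {"hand": 50,"translation": [14,49,0],"turn": 0.184},
  {"hand": 50,"translation": [23,46,0],"turn": 0.184},
  {"hand": 50,"translation": [31,41,0],"turn": 0.184},
  {"hand": 50,"translation": [0,0,0],"turn": 0.184},
  {"hand": 50,"translation": [0,0,0],"turn": 0.184},
  {"hand": 50,"translation": [0,0,0],"turn": 0.184},
  {"hand": 50,"translation": [0,0,0],"turn": 0.184},
  {"hand": 50,"translation": [0,0,0],"turn": 0},
  {"hand": 50,"translation": [0,0,0],"turn": 0},
])

```text
t: 23.52
position: [0.5403, 0.2059, 0.1148]
tcp_rot: [[0.149, 0.989, -0.0], [0.989, -0.149, 0.0], [0.0, -0.0, -1.0]]
contact_force: [0.8, 0.1, -1.0]
width: 0.0543
grasp_force: 43.1
```

```bash
python3 go.py 0.5406 0.2037 0.035 81.1
python3 - <<'E'
from h import *
a=atz("top",np.array([209.3,210])-.5,.05);b=atz("top",np.array([229.5,213.7])-.5,.05)
c=atz("top",np.array([211.4,211])-.5,.04);d=atz("top",np.array([231.9,214])-.5,.04)
print("plate-nest mm",((a+b-c-d)/2*1000).round(1), "yaws",[np.degrees(np.arctan2(*(q-p)[[1,0]])) for p,q in((a,b),(c,d))])
s=snapshot("scene")[:,:,::-1].copy();t=snapshot("top")[:,:,::-1].copy();cv2.imwrite("pics/s13.png",s);cv2.imwrite("pics/t13.png",t)
E
```

```text
now [0.5403 0.2059 0.1148] psi 81.45 j [-51.9 -19.3] w 0.0543 F [ 0.8  0.1 -1. ] g 43.1 t 23.525
shift mm in tool axes [-2.2  0.6 79.8]
turn rad 0.006
plate-nest mm [ 0.7  5.  10. ] yaws [np.float64(-98.91255697004112), np.float64(-96.85533515752928)]
```

Call:
apply_moves([
  {"hand": 50,"translation": [-2.7,0,10],"turn": 0.006},
  {"hand": 50,"translation": [0,0,20],"turn": 0},
  {"hand": 50,"translation": [0,0,12],"turn": 0},
  {"hand": 50,"translation": [0,0,8],"turn": 0},
  {"hand": 50,"translation": [0,0,8],"turn": 0},
  {"hand": 50,"translation": [0,0,8],"turn": 0},
  {"hand": 50,"translation": [0,0,0],"turn": 0},
])

```text
t: 24.5
position: [0.5397, 0.2031, 0.0482]
tcp_rot: [[0.157, 0.988, -0.001], [0.988, -0.157, -0.0], [-0.001, -0.001, -1.0]]
contact_force: [-0.1, -0.6, -1.1]
width: 0.0544
grasp_force: 43.1
```

Call:
apply_moves([
  {"hand": 50,"translation": [0,0,7],"turn": 0},
  {"hand": 50,"translation": [0,0,6],"turn": 0},
  {"hand": 50,"translation": [0,0,3],"turn": 0},
  {"hand": 50,"translation": [0,0,2],"turn": 0},
  {"hand": 50,"translation": [0,0,0],"turn": 0},
])

```text
t: 25.12
position: [0.5401, 0.2032, 0.0308]
tcp_rot: [[0.157, 0.988, 0.0], [0.988, -0.157, 0.0], [0.0, 0.0, -1.0]]
contact_force: [0.1, 0.0, -0.9]
width: 0.0543
grasp_force: 43.1
```

Call:
apply_moves([
  {"hand": 50,"translation": [0,0,1.2],"turn": 0},
  {"hand": 50,"translation": [0,0,1],"turn": 0},
  {"hand": 50,"translation": [0,0,0],"turn": 0},
])

```text
t: 25.5
position: [0.5401, 0.2032, 0.0286]
tcp_rot: [[0.157, 0.988, -0.0], [0.988, -0.157, 0.0], [0.0, -0.0, -1.0]]
contact_force: [0.5, 0.2, -0.8]
width: 0.0544
grasp_force: 43.1
```

Call:
apply_moves([
  {"hand": 50,"translation": [0,0,1],"turn": 0},
  {"hand": 50,"translation": [0,0,0],"turn": 0},
])

```text
t: 25.75
position: [0.5402, 0.2032, 0.0279]
tcp_rot: [[0.157, 0.988, 0.0], [0.988, -0.157, 0.0], [0.0, 0.0, -1.0]]
contact_force: [-1.0, -0.9, 2.2]
width: 0.0544
grasp_force: 43.4
```

Call:
apply_moves([
  {"hand": 50,"translation": [0,0,0.7],"turn": 0},
  {"hand": 50,"translation": [0,0,0],"turn": 0},
])

```text
t: 26.0
position: [0.5402, 0.2033, 0.0279]
tcp_rot: [[0.157, 0.988, -0.0], [0.988, -0.157, 0.001], [0.001, -0.0, -1.0]]
contact_force: [-2.5, 0.2, 7.0]
width: 0.0542
grasp_force: 44.0
```

Call:
apply_moves([
  {"hand": 85,"translation": [0,0,-0.5],"turn": 0},
  {"hand": 85,"translation": [0,0,0],"turn": 0},
  {"hand": 85,"translation": [0,0,0],"turn": 0},
  {"hand": 85,"translation": [0,0,0],"turn": 0},
  {"hand": 85,"translation": [0,0,-20],"turn": 0},
  {"hand": 85,"translation": [0,0,-40],"turn": 0},
  {"hand": 85,"translation": [0,0,-45],"turn": 0},
  {"hand": 40,"translation": [-60,0,0],"turn": 0},
  {"hand": 40,"translation": [-60,0,0],"turn": 0},
  {"hand": 40,"translation": [-60,0,0],"turn": 0},
])

```text
t: 27.25
position: [0.512, 0.0236, 0.1341]
tcp_rot: [[0.157, 0.988, 0.003], [0.988, -0.157, 0.001], [0.001, 0.002, -1.0]]
contact_force: [0.9, -0.4, -0.8]
width: 0.0398
grasp_force: 0.0
```

```bash
python3 go.py;  python3 - <<'E'
from h import *
s=snapshot("scene")[:,:,::-1].copy();t=snapshot("top")[:,:,::-1].copy()
cv2.imwrite("pics/s14.png",s);cv2.imwrite("pics/t14.png",t)
o=np.zeros((600,800,3),np.uint8)
o[:600,:400]=crop(t,145,225,50,75,8)[:600]; o[:280,400:800]=crop(t,200,195,50,35,8);o[290:600,400:800]=crop(s,130,180,80,62,5)[:310]
cv2.imwrite("pics/c14.png",o)
E
```

```text
now [0.512  0.0236 0.1341] psi 80.96 j [-41.1  -4.2] w 0.0398 F [ 0.9 -0.4 -0.8] g 0.0 t 27.25
```

View pics/c14.png

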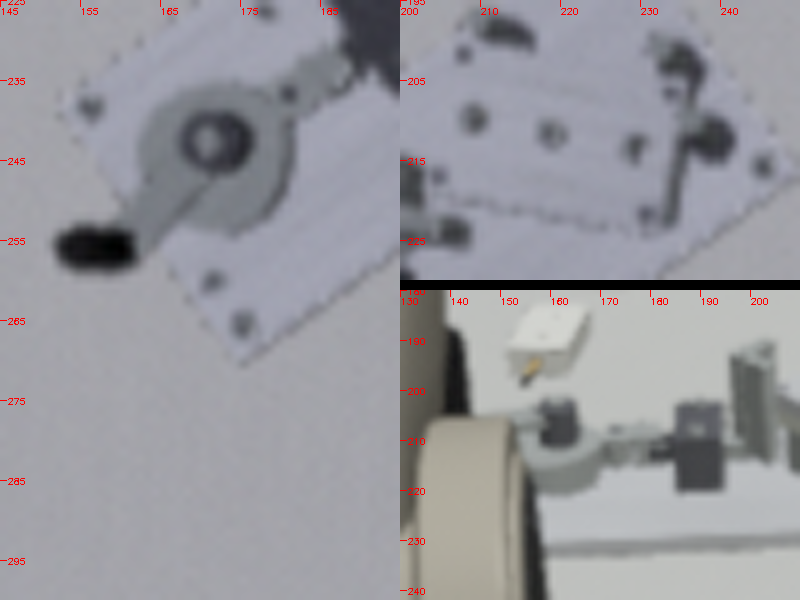

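Top view: handle top near (154.5,255.8), its foot (159.5,256.1), hub (171.7,242.6); the cover lies in the nest with holes at (209,209.8) and (229.3,213.5) and the spigot up.

```bash
python3 - <<'E'
from h import *
A=lambda u,v,z:atz("top",(u-.5,v-.5),z)
h1=A(154.5,255.75,.106);h2=A(159.5,256.1,.056);c=A(171.7,242.6,.081);n=np.array([.5434,.2006])
print(h1,h2,c,"r",np.linalg.norm(((h1+h2)/2-c)[:2]))
h=(h1+h2)[:2]/2
for y in(-53,-54):
    f=np.radians(y);R=np.array([[np.cos(f),-np.sin(f)],[np.sin(f),np.cos(f)]]);cc=n-R@[.161,-.010];d=R.T@(h-cc);print(y,"cam",cc,"handle rel",d,"theta deg",np.degrees(np.arctan2(d[1],-d[0])),"r",np.linalg.norm(d))
    d=R.T@(h-c[:2]);print("   by hub theta",np.degrees(np.arctan2(d[1],-d[0])))
cv=(A(209,209.75,.06)+A(229.25,213.5,.06))/2;print("cover",cv-[.5434,.2006,0])
E
python3 go.py 0.4135 0.357 0.064 81
```

```text
[0.41510072 0.36614113 0.106     ] [0.41442026 0.36631296 0.056     ] [0.45217956 0.32807044 0.081     ] r 0.053442621017773084
-53 cam [0.45449414 0.33519847] handle rel [-0.04869283 -0.01305924] theta deg -15.013207314337734 r 0.05041364320810729
   by hub theta -7.440870666687316
-54 cam [0.45685674 0.33672959] handle rel [-0.0486075  -0.01671841] theta deg -18.980511595030354 r 0.05140228294214288
   by hub theta -8.440870666687324
cover [-0.00029714  0.00399804  0.06      ]
now [0.5106 0.017  0.1342] psi 80.25 j [-40.9  -4.3] w 0.04 F [ 0.2 -0.1 -0.3] g 0.0 t 27.35
shift mm in tool axes [ 318.8 -153.4   69.4]
turn rad -0.013
```

Call:
apply_moves([
  {"hand": 42,"translation": [54.4,-25.8,0],"turn": 0},
  {"hand": 42,"translation": [54.4,-25.8,0],"turn": 0},
  {"hand": 42,"translation": [54.4,-25.8,0],"turn": 0},
  {"hand": 42,"translation": [54.4,-25.8,0],"turn": 0},
  {"hand": 42,"translation": [54.4,-25.8,0],"turn": 0},
  {"hand": 42,"translation": [54.4,-25.8,0],"turn": 0},
  {"hand": 42,"translation": [0,0,0],"turn": 0},
  {"hand": 42,"translation": [0,0,0],"turn": 0},
])

```text
t: 28.35
position: [0.4105, 0.372, 0.1331]
tcp_rot: [[0.157, 0.988, 0.001], [0.988, -0.157, 0.0], [0.0, 0.001, -1.0]]
contact_force: [0.1, -0.4, -0.1]
width: 0.0421
grasp_force: 0.0
```

```bash
python3 go.py 0.413 0.365 0.046;  python3 - <<'E'
from h import *
s=snapshot("scene")[:,:,::-1].copy();t=snapshot("top")[:,:,::-1].copy()
cv2.imwrite("pics/s15.png",s);cv2.imwrite("pics/t15.png",t)
E
```

```text
now [0.4105 0.372  0.1331] psi 80.98 j [-71.6 -44.9] w 0.0421 F [ 0.1 -0.4 -0.1] g 0.0 t 28.35
shift mm in tool axes [-6.6  3.5 87.1]
```

Call:
apply_moves([
  {"hand": 42,"translation": [-6.5,3.5,0],"turn": 0},
  {"hand": 42,"translation": [0,0,20],"turn": 0},
  {"hand": 42,"translation": [0,0,20],"turn": 0},
  {"hand": 42,"translation": [0,0,10],"turn": 0},
  {"hand": 42,"translation": [0,0,0],"turn": 0},
])

```text
t: 29.08
position: [0.4127, 0.3641, 0.082]
tcp_rot: [[0.158, 0.987, -0.001], [0.987, -0.158, -0.001], [-0.001, -0.0, -1.0]]
contact_force: [0.0, 0.0, 0.3]
width: 0.0419
grasp_force: 0.0
```

Call:
apply_moves([
  {"hand": 42,"translation": [0,0,12],"turn": 0},
  {"hand": 42,"translation": [0,0,12],"turn": 0},
  {"hand": 42,"translation": [0,0,10],"turn": 0},
  {"hand": 42,"translation": [0,0,0],"turn": 0},
])

```text
t: 29.58
position: [0.412, 0.3646, 0.0473]
tcp_rot: [[0.157, 0.988, -0.001], [0.988, -0.157, -0.002], [-0.002, -0.001, -1.0]]
contact_force: [-0.3, -0.6, 0.6]
width: 0.042
grasp_force: 0.0
```

Call:
apply_moves([
  {"hand": 10,"translation": [0,0,0],"turn": 0},
  {"hand": 10,"translation": [0,0,0],"turn": 0},
  {"hand": 10,"translation": [0,0,0],"turn": 0},
  {"hand": 10,"translation": [0,0,0],"turn": 0},
  {"hand": 10,"translation": [0,0,0],"turn": 0},
], newtons=25)

```text
t: 30.2
position: [0.4125, 0.366, 0.0488]
tcp_rot: [[0.157, 0.988, -0.0], [0.988, -0.157, 0.001], [0.001, -0.0, -1.0]]
contact_force: [-2.6, 2.8, 2.9]
width: 0.0149
grasp_force: 25.0
```

```bash
cat > arc.py <<'E'
import numpy as np,sys
a0,a1,n,psi=map(float,sys.argv[1:5]);n=int(n)
a=np.radians(np.linspace(a0,a1,n+1));P=50*np.c_[np.cos(a),np.sin(a)];D=np.diff(P,axis=0);p=np.radians(psi)
print((D@np.array([[np.cos(p),np.sin(p)],[np.sin(p),-np.cos(p)]])).round(1).tolist())
E
python3 arc.py 142 -45 14 81
```

```text
[[9.4, 6.8], [7.6, 8.8], [5.4, 10.3], [2.9, 11.3], [0.2, 11.6], [-2.5, 11.4], [-5.1, 10.5], [-7.3, 9.0], [-9.2, 7.1], [-10.6, 4.8], [-11.4, 2.2], [-11.6, -0.5], [-11.2, -3.2], [-10.1, -5.7]]
```

Call:
apply_moves([
  {"hand": 10,"translation": [9.4,6.8,0],"turn": 0},
  {"hand": 10,"translation": [7.6,8.8,0],"turn": 0},
  {"hand": 10,"translation": [5.4,10.3,0],"turn": 0},
  {"hand": 10,"translation": [0,0,0],"turn": 0},
])

```text
t: 30.7
position: [0.4445, 0.3831, 0.0487]
tcp_rot: [[0.159, 0.987, 0.003], [0.987, -0.159, 0.001], [0.001, 0.003, -1.0]]
contact_force: [0.2, 1.3, 5.6]
width: 0.0155
grasp_force: 25.3
```

Call:
apply_moves([
  {"hand": 10,"translation": [2.9,11.3,0],"turn": 0},
  {"hand": 10,"translation": [0.2,11.6,0],"turn": 0},
  {"hand": 10,"translation": [0,0,0],"turn": 0},
])

```text
t: 31.08
position: [0.4667, 0.3807, 0.0487]
tcp_rot: [[0.16, 0.987, 0.001], [0.987, -0.16, -0.001], [-0.001, 0.002, -1.0]]
contact_force: [-0.6, -1.6, 7.5]
width: 0.0154
grasp_force: 25.4
```

```bash
python3 go.py
```

```text
now [0.4667 0.3807 0.0487] psi 80.81 j [-64.2 -37.6] w 0.0154 F [-0.6 -1.6  7.5] g 25.4 t 31.075
```

Call:
apply_moves([
  {"hand": 10,"translation": [-2.5,11.4,-2],"turn": 0},
  {"hand": 10,"translation": [-5.1,10.5,0],"turn": 0},
  {"hand": 10,"translation": [-7.3,9.0,0],"turn": 0},
  {"hand": 10,"translation": [0,0,0],"turn": 0},
])

```text
t: 31.58
position: [0.4927, 0.3598, 0.049]
tcp_rot: [[0.16, 0.987, -0.002], [0.987, -0.16, -0.004], [-0.004, -0.002, -1.0]]
contact_force: [-3.1, -2.9, -6.7]
width: 0.015
grasp_force: 24.6
```

Call:
apply_moves([
  {"hand": 10,"translation": [-9.2,7.1,0],"turn": 0},
  {"hand": 10,"translation": [-10.6,4.8,0],"turn": 0},
  {"hand": 10,"translation": [-11.4,2.2,0],"turn": 0},
  {"hand": 10,"translation": [0,0,0],"turn": 0},
])

```text
t: 32.08
position: [0.5001, 0.3286, 0.0491]
tcp_rot: [[0.158, 0.987, -0.004], [0.988, -0.158, -0.002], [-0.002, -0.003, -1.0]]
contact_force: [-4.2, 0.2, -9.4]
width: 0.015
grasp_force: 24.8
```

Call:
apply_moves([
  {"hand": 10,"translation": [-11.6,-0.5,0],"turn": 0},
  {"hand": 10,"translation": [-11.2,-3.2,0],"turn": 0},
  {"hand": 10,"translation": [-10.1,-5.7,0],"turn": 0},
  {"hand": 10,"translation": [0,0,0],"turn": 0},
])

```text
t: 32.58
position: [0.4848, 0.2971, 0.0492]
tcp_rot: [[0.158, 0.987, -0.005], [0.987, -0.158, -0.002], [-0.003, -0.004, -1.0]]
contact_force: [-3.9, 2.1, -16.0]
width: 0.0152
grasp_force: 25.3
```

```bash
python3 go.py
```

```text
now [0.4848 0.2971 0.0492] psi 80.93 j [-58.  -29.9] w 0.0152 F [ -3.9   2.1 -16. ] g 25.3 t 32.575
```

Run:
```python
import numpy as np
from scipy.optimize import least_squares
P=np.array([(.4125,.366),(.4445,.3831),(.4667,.3807),(.4927,.3598),(.5001,.3286),(.4848,.2971)])
s=least_squares(lambda c:np.hypot(*(P-c).T)-.05,[.45,.335]);c=s.x;print(c,s.fun*1000)
print(126.5-np.degrees(np.arctan2(*(P-c).T[::-1])))
n=c+np.array([[np.cos(f),-np.sin(f)] for f in [0]])[0]*0
for y in(-52,-53,-54,-55):
    f=np.radians(y);R=np.array([[np.cos(f),-np.sin(f)],[np.sin(f),np.cos(f)]]);print(y,"nest",c+R@[.161,-.010])
```

```text
[0.45034028 0.33339062] [-0.04743622  0.05128558  0.05814187 -0.08205935 -0.01020702  0.04479263]
[-12.74643436  29.79911993  55.57552947  94.55831596 131.99920845
 172.98239246]
-52 nest [0.54158167 0.20036428]
-53 nest [0.53924615 0.19879215]
-54 nest [0.53688354 0.19726103]
-55 nest [0.53449457 0.19577138]
```

The circle fit is clean (0.06 mm): cam axis at (0.4503,0.3334) in the arm's frame, crank now at about 3.02 rad, in the high dwell. I'll let go and grip a locating pin to fix the nest's place in the arm's own frame.

Call:
apply_moves([
  {"hand": 34,"translation": [0,0,0],"turn": 0},
  {"hand": 34,"translation": [0,0,0],"turn": 0},
  {"hand": 34,"translation": [0,0,0],"turn": 0},
  {"hand": 34,"translation": [0,0,-25],"turn": 0},
  {"hand": 34,"translation": [0,0,-40],"turn": 0},
  {"hand": 34,"translation": [0,0,0],"turn": 0},
  {"hand": 34,"translation": [0,0,0],"turn": 0},
])

```text
t: 33.45
position: [0.4879, 0.299, 0.1157]
tcp_rot: [[0.157, 0.988, 0.001], [0.988, -0.157, 0.001], [0.001, 0.001, -1.0]]
contact_force: [-0.2, -0.1, 0.0]
width: 0.0343
grasp_force: 0.0
```

```bash
python3 go.py 0.577 0.226 0.114
python3 - <<'E'
from h import *
t=snapshot("top")[:,:,::-1].copy();s=snapshot("scene")[:,:,::-1].copy();cv2.imwrite("pics/t16.png",t);cv2.imwrite("pics/s16.png",s)
E
```

```text
now [0.4879 0.299  0.1157] psi 80.94 j [-60.1 -32.5] w 0.0343 F [-0.2 -0.1  0. ] g 0.0 t 33.45
shift mm in tool axes [-58.1  99.5   1.7]
```

Call:
apply_moves([
  {"hand": 34,"translation": [-29,50,0],"turn": 0},
  {"hand": 34,"translation": [-29,49.5,0],"turn": 0},
  {"hand": 34,"translation": [0,0,20],"turn": 0},
  {"hand": 34,"translation": [0,0,15],"turn": 0},
  {"hand": 34,"translation": [0,0,0],"turn": 0},
  {"hand": 34,"translation": [0,0,10],"turn": 0},
  {"hand": 34,"translation": [0,0,7],"turn": 0},
  {"hand": 34,"translation": [0,0,0],"turn": 0},
])

```text
t: 34.55
position: [0.5761, 0.2263, 0.0629]
tcp_rot: [[0.157, 0.988, -0.001], [0.988, -0.157, -0.0], [-0.0, -0.001, -1.0]]
contact_force: [0.4, -0.2, -0.2]
width: 0.0339
grasp_force: 0.0
```

Call:
apply_moves([
  {"hand": 34,"translation": [0,0,6],"turn": 0},
  {"hand": 34,"translation": [0,0,6],"turn": 0},
  {"hand": 34,"translation": [0,0,4],"turn": 0},
  {"hand": 34,"translation": [0,0,0],"turn": 0},
])

```text
t: 35.05
position: [0.5764, 0.226, 0.0469]
tcp_rot: [[0.157, 0.988, -0.001], [0.988, -0.157, -0.0], [-0.0, -0.001, -1.0]]
contact_force: [-0.5, -0.0, 0.4]
width: 0.0344
grasp_force: 0.0
```

Call:
apply_moves([
  {"hand": 3,"translation": [0,0,0],"turn": 0},
  {"hand": 3,"translation": [0,0,0],"turn": 0},
  {"hand": 3,"translation": [0,0,0],"turn": 0},
  {"hand": 3,"translation": [0,0,0],"turn": 0},
  {"hand": 3,"translation": [0,0,0],"turn": 0},
])

```text
t: 35.67
position: [0.5774, 0.2261, 0.0477]
tcp_rot: [[0.157, 0.988, 0.001], [0.988, -0.157, 0.0], [0.0, 0.001, -1.0]]
contact_force: [3.1, -0.2, -0.7]
width: 0.0085
grasp_force: 24.4
```

```bash
python3 go.py
```

```text
now [0.5774 0.2261 0.0477] psi 80.95 j [-46.8 -18.3] w 0.0085 F [ 3.1 -0.2 -0.7] g 24.4 t 35.675
```

Run:
```python
import numpy as np
from scipy.optimize import brentq
c=np.array([.45034,.33339]);c2=.70710678
F=lambda x,y:np.array([.161+c2*(x+y),-.010+c2*(y-x)])
y=np.array([.988,-.157]);m=np.array([.5774,.2261])@y+.0002
R=lambda f:np.array([[np.cos(f),-np.sin(f)],[np.sin(f),np.cos(f)]])
f=brentq(lambda f:(c+R(f)@F(-.032,.033))@y-m,-1.1,-.7);print("fixture yaw",np.degrees(f),"nest yaw",np.degrees(f)-45)
for n,p in(("pinB",(-.032,.033)),("nest",(0,0)),("hole+",(.029,0)),("hole-",(-.029,0))):print(n,c+R(f)@F(*p))
```

```text
fixture yaw -52.21138399747245 nest yaw -97.21138399747245
pinB [0.57784592 0.22763231]
nest [0.54108999 0.20002794]
hole+ [0.53744961 0.17125734]
hole- [0.54473037 0.22879854]
```

Call:
apply_moves([
  {"hand": 34,"translation": [0,0,0],"turn": 0},
  {"hand": 34,"translation": [0,0,0],"turn": 0},
  {"hand": 34,"translation": [0,0,-20],"turn": 0},
  {"hand": 34,"translation": [0,0,-40],"turn": 0},
  {"hand": 34,"translation": [0,0,0],"turn": 0},
])

```text
t: 36.3
position: [0.5798, 0.2269, 0.1122]
tcp_rot: [[0.158, 0.987, 0.007], [0.988, -0.158, 0.004], [0.005, 0.007, -1.0]]
contact_force: [0.9, -0.4, -0.1]
width: 0.0341
grasp_force: 0.0
```

```bash
python3 go.py 0.4800 0.0374 0.108 175.5
python3 - <<'E'
from h import *
for a in((277.7,234.5),(309.5,237.3)):print(atz("top",a,.086))
print(atz("top",(293.1,235.5),.082))
for a in((264.2,216.5),(296.7,227.7)):print(atz("scene",a,.086))
print(atz("scene",(280.7,223.2),.082))
E
```

```text
now [0.5798 0.2269 0.1122] psi 80.94 j [-48.5 -20.3] w 0.0341 F [ 0.9 -0.4 -0.1] g 0.0 t 36.3
shift mm in tool axes [-202.9  -68.8    2.8]
turn rad -1.65
[0.48035057 0.03629658 0.086     ]
[ 0.47492646 -0.05113317  0.086     ]
[ 0.47889801 -0.00609537  0.082     ]
[0.47870586 0.04131274 0.086     ]
[ 0.47185912 -0.04901345  0.086     ]
[ 0.47733351 -0.00431341  0.082     ]
```

Call:
apply_moves([
  {"hand": 40,"translation": [-50.7,-17.2,0],"turn": 0},
  {"hand": 40,"translation": [-50.7,-17.2,0],"turn": 0},
  {"hand": 40,"translation": [-50.7,-17.2,0],"turn": 0},
  {"hand": 40,"translation": [-50.7,-17.2,0],"turn": 0},
])

```text
t: 36.8
position: [0.4759, 0.0352, 0.1077]
tcp_rot: [[0.157, 0.988, 0.0], [0.988, -0.157, 0.0], [0.001, 0.0, -1.0]]
contact_force: [0.6, -0.8, 0.4]
width: 0.0399
grasp_force: 0.0
```

Call:
apply_moves([
  {"hand": 40,"translation": [0,0,0],"turn": -0.175},
  {"hand": 40,"translation": [0,0,0],"turn": -0.175},
  {"hand": 40,"translation": [0,0,0],"turn": -0.175},
  {"hand": 40,"translation": [0,0,0],"turn": -0.175},
  {"hand": 40,"translation": [0,0,0],"turn": -0.175},
  {"hand": 40,"translation": [0,0,0],"turn": -0.175},
  {"hand": 40,"translation": [0,0,0],"turn": -0.175},
  {"hand": 40,"translation": [0,0,0],"turn": -0.175},
  {"hand": 40,"translation": [0,0,0],"turn": -0.175},
  {"hand": 40,"translation": [0,0,0],"turn": 0},
])

```text
t: 38.05
position: [0.4768, 0.0365, 0.1077]
tcp_rot: [[-0.988, 0.155, 0.0], [0.155, 0.988, 0.0], [0.0, 0.0, -1.0]]
contact_force: [-0.0, 1.5, 0.4]
width: 0.04
grasp_force: 0.0
```

```bash
python3 go.py 0.4800 0.037 0.054
```

```text
now [0.4768 0.0365 0.1077] psi 171.06 j [-28.4  77.3] w 0.04 F [-0.   1.5  0.4] g 0.0 t 38.05
shift mm in tool axes [-3.1  0.9 53.7]
```

Call:
apply_moves([
  {"hand": 40,"translation": [-3,1,20],"turn": 0},
  {"hand": 40,"translation": [0,0,15],"turn": 0},
  {"hand": 40,"translation": [0,0,10],"turn": 0},
  {"hand": 40,"translation": [0,0,9],"turn": 0},
  {"hand": 40,"translation": [0,0,0],"turn": 0},
])

```text
t: 38.67
position: [0.4795, 0.0371, 0.0528]
tcp_rot: [[-0.988, 0.154, -0.001], [0.154, 0.988, -0.0], [0.001, -0.0, -1.0]]
contact_force: [-0.8, 0.2, 0.1]
width: 0.04
grasp_force: 0.0
```

Call:
apply_moves([
  {"hand": 5,"translation": [0,0,0],"turn": 0},
  {"hand": 5,"translation": [0,0,0],"turn": 0},
  {"hand": 5,"translation": [0,0,0],"turn": 0},
  {"hand": 5,"translation": [0,0,0],"turn": 0},
  {"hand": 5,"translation": [0,0,0],"turn": 0},
  {"hand": 5,"translation": [0,0,0],"turn": 0},
], newtons=20)

```text
t: 39.42
position: [0.4805, 0.0374, 0.0537]
tcp_rot: [[-0.988, 0.153, 0.001], [0.153, 0.988, 0.0], [-0.001, 0.001, -1.0]]
contact_force: [-0.4, 0.5, 4.4]
width: 0.0129
grasp_force: 19.8
```

```bash
python3 go.py
```

```text
now [0.4805 0.0374 0.0537] psi 171.19 j [-27.  80.] w 0.0129 F [-0.4  0.5  4.4] g 19.8 t 39.425
```

Call:
apply_moves([
  {"hand": 34,"translation": [0,0,0],"turn": 0},
  {"hand": 34,"translation": [0,0,0],"turn": 0.175},
  {"hand": 34,"translation": [0,0,0],"turn": 0.175},
  {"hand": 34,"translation": [0,0,0],"turn": 0.175},
  {"hand": 34,"translation": [0,0,0],"turn": 0.175},
  {"hand": 34,"translation": [0,0,0],"turn": 0.175},
  {"hand": 34,"translation": [0,0,0],"turn": 0.175},
  {"hand": 34,"translation": [0,0,0],"turn": 0.175},
  {"hand": 34,"translation": [0,0,0],"turn": 0.175},
  {"hand": 34,"translation": [0,0,0],"turn": 0.175},
])

```text
t: 40.67
position: [0.4793, 0.037, 0.053]
tcp_rot: [[0.163, 0.987, -0.001], [0.987, -0.163, -0.0], [-0.001, -0.001, -1.0]]
contact_force: [0.3, 0.0, 0.1]
width: 0.0336
grasp_force: 0.0
```

Call:
apply_moves([
  {"hand": 34,"translation": [0,0,0],"turn": 0},
  {"hand": 34,"translation": [0,0,0],"turn": 0},
])

```text
t: 40.92
position: [0.4797, 0.0372, 0.0532]
tcp_rot: [[0.155, 0.988, -0.001], [0.988, -0.155, -0.0], [-0.0, -0.001, -1.0]]
contact_force: [0.2, 0.0, 0.4]
width: 0.0341
grasp_force: 0.0
```

```bash
python3 go.py 0.4805 0.0374 0.0535 81
```

```text
now [0.4797 0.0372 0.0532] psi 81.1 j [-43.3   0. ] w 0.0341 F [0.2 0.  0.4] g 0.0 t 40.925
shift mm in tool axes [ 0.3  0.8 -0.3]
turn rad 0.002
```

Call:
apply_moves([
  {"hand": 5,"translation": [0,0,0],"turn": 0},
  {"hand": 5,"translation": [0,0,0],"turn": 0},
  {"hand": 5,"translation": [0,0,0],"turn": 0},
  {"hand": 5,"translation": [0,0,0],"turn": 0},
  {"hand": 5,"translation": [0,0,0],"turn": 0},
  {"hand": 5,"translation": [0,0,0],"turn": 0},
], newtons=60)

```text
t: 41.68
position: [0.48, 0.0372, 0.0535]
tcp_rot: [[0.157, 0.988, -0.0], [0.988, -0.157, 0.0], [0.0, -0.0, -1.0]]
contact_force: [-1.6, -0.5, 5.1]
width: 0.0104
grasp_force: 58.7
```

```bash
python3 go.py 0.5447 0.2288 0.153 81
```

```text
now [0.48   0.0372 0.0535] psi 80.95 j [-43.3  -0.1] w 0.0104 F [-1.6 -0.5  5.1] g 58.7 t 41.675
shift mm in tool axes [199.4  33.8 -99.5]
turn rad -0.001
```

Call:
apply_moves([
  {"hand": 5,"translation": [0,0,-10],"turn": 0},
  {"hand": 5,"translation": [0,0,-30],"turn": 0},
  {"hand": 5,"translation": [0,0,-30],"turn": 0},
  {"hand": 5,"translation": [0,0,-30],"turn": 0},
  {"hand": 5,"translation": [0,0,0],"turn": 0},
  {"hand": 5,"translation": [0,0,0],"turn": 0},
])

```text
t: 42.42
position: [0.4795, 0.0373, 0.1528]
tcp_rot: [[0.157, 0.988, -0.001], [0.988, -0.157, 0.0], [-0.0, -0.001, -1.0]]
contact_force: [-0.5, -0.2, -0.1]
width: 0.01
grasp_force: 58.8
```

Call:
apply_moves([
  {"hand": 5,"translation": [50,8.7,0],"turn": 0},
  {"hand": 5,"translation": [50,8.7,0],"turn": 0},
  {"hand": 5,"translation": [50,8.6,0],"turn": 0},
  {"hand": 5,"translation": [50,8.6,0],"turn": 0},
  {"hand": 5,"translation": [0,0,0],"turn": 0},
  {"hand": 5,"translation": [0,0,8],"turn": 0},
  {"hand": 5,"translation": [0,0,0],"turn": 0},
])

```text
t: 43.3
position: [0.5445, 0.227, 0.1439]
tcp_rot: [[0.16, 0.987, -0.003], [0.987, -0.16, -0.002], [-0.002, -0.002, -1.0]]
contact_force: [0.2, 0.1, 1.1]
width: 0.0104
grasp_force: 58.8
```

```bash
python3 go.py 0.5447 0.2288 0.145 81
python3 - <<'E'
from h import *
s=snapshot("scene")[:,:,::-1].copy();t=snapshot("top")[:,:,::-1].copy();cv2.imwrite("pics/s17.png",s);cv2.imwrite("pics/t17.png",t)
cv2.imwrite("pics/c17.png",np.hstack([crop(s,185,130,65,95,6),crop(t,190,160,60,95,6)]))
E
```

```text
now [0.5445 0.227  0.1439] psi 80.8 j [-56.7 -20.6] w 0.0104 F [0.2 0.1 1.1] g 58.8 t 43.3
shift mm in tool axes [ 1.8 -0.1 -1.1]
turn rad -0.003
```

View pics/c17.png

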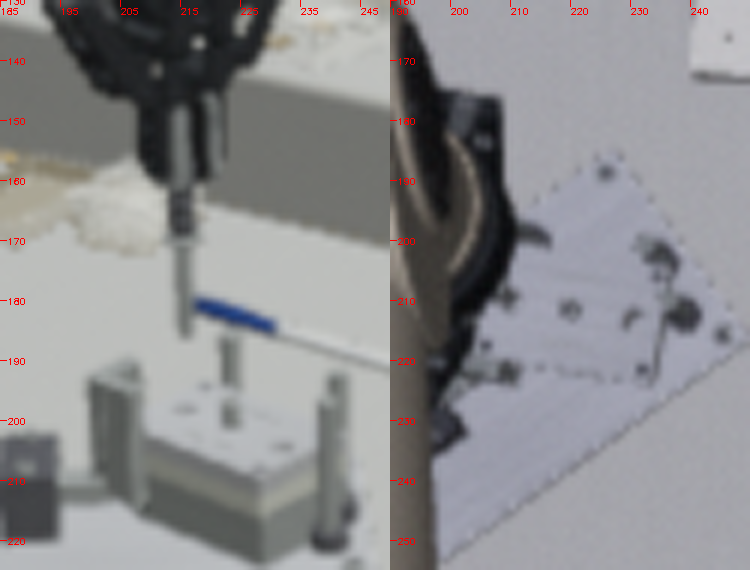

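The rod hangs upright with its tip at scene (215.8,186.3), above the hole at (216.2,198). The jaw is closed on the two-plate stack, with the spigot up.

Run:
```python
from h import *
print("tip",atz("scene",(215.5,185.8),.0947),"hole-",atz("scene",(215.7,197.5),.060),"hole+",atz("scene",(185+284/6-.5,130+447/6-.5),.060),"spig top",atz("scene",(185+232/6-.5,130+383/6-.5),.074))
for n,u in(("h-",(190+116/6,160+297/6)),("spig",(190+180/6,160+308/6)),("h+",(190+243/6,160+320/6))):print(n,atz("top",np.array(u)-.5,.060 if n!="spig" else .074))
```

```text
tip [0.54284874 0.23010917 0.0947    ] hole- [0.54367526 0.23161916 0.06      ] hole+ [0.53478744 0.17350224 0.06      ] spig top [0.55140284 0.21241008 0.074     ]
h- [0.54838477 0.23234274 0.06      ]
spig [0.54259764 0.2001423  0.074     ]
h+ [0.53911517 0.17245473 0.06      ]
```

Call:
apply_moves([
  {"hand": 5,"translation": [1.7,0.2,0],"turn": 0},
  {"hand": 5,"translation": [0,0,15],"turn": 0},
  {"hand": 5,"translation": [0,0,13],"turn": 0},
  {"hand": 5,"translation": [0,0,0],"turn": 0},
])

```text
t: 43.9
position: [0.5447, 0.2305, 0.1156]
tcp_rot: [[0.157, 0.988, -0.003], [0.988, -0.157, -0.002], [-0.002, -0.003, -1.0]]
contact_force: [1.0, -0.5, -1.4]
width: 0.01
grasp_force: 58.8
```

Call:
apply_moves([
  {"hand": 5,"translation": [0,0,4],"turn": 0},
  {"hand": 5,"translation": [0,0,4],"turn": 0},
  {"hand": 5,"translation": [0,0,3],"turn": 0},
  {"hand": 5,"translation": [0,0,0],"turn": 0},
])

```text
t: 44.4
position: [0.546, 0.2309, 0.1062]
tcp_rot: [[0.157, 0.988, -0.0], [0.988, -0.157, -0.0], [-0.0, -0.0, -1.0]]
contact_force: [0.7, 0.1, -0.4]
width: 0.01
grasp_force: 58.8
```

```bash
python3 go.py 0.5447 0.2288 0.0633 81
```

```text
now [0.546  0.2309 0.1062] psi 80.95 j [-55.6 -19.1] w 0.01 F [ 0.7  0.1 -0.4] g 58.8 t 44.4
shift mm in tool axes [-2.2 -1.  42.9]
turn rad -0.001
```

Call:
apply_moves([
  {"hand": 5,"translation": [-2,-1,0],"turn": 0},
  {"hand": 5,"translation": [0,0,0],"turn": 0},
  {"hand": 5,"translation": [0,0,0],"turn": 0},
])

```text
t: 44.78
position: [0.5449, 0.2291, 0.1066]
tcp_rot: [[0.157, 0.988, 0.0], [0.988, -0.157, 0.0], [0.0, 0.0, -1.0]]
contact_force: [0.1, -0.0, -0.8]
width: 0.0104
grasp_force: 58.8
```

```bash
python3 go.py 0.5447 0.2288 0.0633 81
```

```text
now [0.5449 0.2291 0.1066] psi 80.95 j [-55.7 -19. ] w 0.0104 F [ 0.1 -0.  -0.8] g 58.8 t 44.775
shift mm in tool axes [-0.4 -0.2 43.3]
turn rad -0.001
```

Call:
apply_moves([
  {"hand": 5,"translation": [0,0,3],"turn": 0},
  {"hand": 5,"translation": [0,0,3],"turn": 0},
  {"hand": 5,"translation": [0,0,0],"turn": 0},
])

```text
t: 45.15
position: [0.5445, 0.229, 0.0999]
tcp_rot: [[0.157, 0.988, -0.001], [0.988, -0.157, -0.0], [-0.0, -0.001, -1.0]]
contact_force: [-0.2, -0.0, -0.5]
width: 0.0104
grasp_force: 58.8
```

Call:
apply_moves([
  {"hand": 5,"translation": [0,0,6],"turn": 0},
  {"hand": 5,"translation": [0,0,6],"turn": 0},
  {"hand": 5,"translation": [0,0,6],"turn": 0},
  {"hand": 5,"translation": [0,0,0],"turn": 0},
])

```text
t: 45.65
position: [0.5443, 0.229, 0.0817]
tcp_rot: [[0.157, 0.988, -0.001], [0.988, -0.157, -0.0], [-0.001, -0.001, -1.0]]
contact_force: [0.5, 0.4, -1.3]
width: 0.0103
grasp_force: 58.8
```

Call:
apply_moves([
  {"hand": 5,"translation": [0,0,6],"turn": 0},
  {"hand": 5,"translation": [0,0,6],"turn": 0},
  {"hand": 5,"translation": [0,0,3],"turn": 0},
  {"hand": 5,"translation": [0,0,0],"turn": 0},
])

```text
t: 46.15
position: [0.5446, 0.2291, 0.0671]
tcp_rot: [[0.157, 0.988, -0.0], [0.988, -0.157, -0.0], [-0.0, -0.0, -1.0]]
contact_force: [0.6, 1.3, -0.9]
width: 0.0101
grasp_force: 58.8
```

Call:
apply_moves([
  {"hand": 5,"translation": [0,0,2],"turn": 0},
  {"hand": 5,"translation": [0,0,2],"turn": 0},
  {"hand": 5,"translation": [0,0,0],"turn": 0},
])

```text
t: 46.52
position: [0.545, 0.2292, 0.0636]
tcp_rot: [[0.157, 0.988, 0.0], [0.988, -0.157, 0.0], [0.0, 0.0, -1.0]]
contact_force: [0.4, -0.0, 0.8]
width: 0.0104
grasp_force: 59.0
```

Nearly seated; pushing another 1.5 mm until I feel the collar.

Call:
apply_moves([
  {"hand": 5,"translation": [0,0,0.7],"turn": 0},
  {"hand": 5,"translation": [0,0,0.7],"turn": 0},
  {"hand": 5,"translation": [0,0,0],"turn": 0},
])

```text
t: 46.9
position: [0.5452, 0.2294, 0.0635]
tcp_rot: [[0.157, 0.988, 0.0], [0.988, -0.157, 0.001], [0.001, 0.0, -1.0]]
contact_force: [-2.8, -0.1, 10.0]
width: 0.0104
grasp_force: 59.9
```

Call:
apply_moves([
  {"hand": 24,"translation": [0,0,0],"turn": 0},
  {"hand": 24,"translation": [0,0,0],"turn": 0},
  {"hand": 24,"translation": [0,0,0],"turn": 0},
  {"hand": 24,"translation": [0,0,-20],"turn": 0},
  {"hand": 24,"translation": [0,0,-30],"turn": 0},
  {"hand": 34,"translation": [0,0,0],"turn": 0},
  {"hand": 34,"translation": [0,0,0],"turn": 0},
])

```text
t: 47.78
position: [0.5447, 0.2292, 0.1123]
tcp_rot: [[0.157, 0.988, 0.0], [0.988, -0.157, 0.0], [0.0, -0.0, -1.0]]
contact_force: [-0.1, 0.4, -0.5]
width: 0.0341
grasp_force: 0.0
```

```bash
python3 go.py 0.478 -0.0075 0.115 81
python3 - <<'E'
from h import *
s=snapshot("scene")[:,:,::-1].copy();t=snapshot("top")[:,:,::-1].copy();cv2.imwrite("pics/s18.png",s);cv2.imwrite("pics/t18.png",t)
g=s.astype(int).sum(2)//3
for v in range(176,204,2): print(v,' '.join('%3d'%x for x in g[v,206:228]))
print("expected knob top/bot",proj("scene",[.5437,.2316,.096]),proj("scene",[.5437,.2316,.060]))
E
```

```text
now [0.5447 0.2292 0.1123] psi 80.96 j [-55.9 -19.2] w 0.0341 F [-0.1  0.4 -0.5] g 0.0 t 47.775
shift mm in tool axes [-244.2  -28.6   -2.8]
turn rad -0.001
176 189 188 188 188 188 188 188 188 188 189 188 188 188 189 188 188 188 188 188 188 189 189
178 189 189 189 188 188 188 188 188 188 188 187 182 178 180 183 187 187 188 189 189 189 189
180 188 188 188 188 188 188 188 188 188 186 169 121  83  83  97 114 134 157 170 177 183 187
182 188 188 188 189 188 188 188 188 188 187 176 148 127 105  80  74  73  73  78  83  93 116
184 188 188 188 188 188 188 183 174 171 169 170 176 183 185 183 174 149 125 117 111 104  85
186 188 188 189 188 189 187 166 110  88  88  92 120 163 185 179 153 132 141 148 167 184 183
188 185 186 188 188 189 186 165  97  63  67  79 116 163 185 179 149 108 117 137 168 186 188
190 154 155 172 186 188 187 169 116  75  75  85 113 158 185 187 164 111 115 137 168 186 188
192 124 123 151 180 188 187 170 115  67  67  75 100 151 184 185 164 112 116 138 168 187 188
194 148 150 157 174 187 187 169 115  77  86  88  85 116 154 173 173 154 150 147 165 186 188
196 108 125 142 171 187 187 173 131  82  67  70  98 145 176 185 179 164 159 167 181 186 187
198 101 123 148 177 188 188 178 158 149 150 151 152 164 180 186 167 123 123 142 169 180 181
200 101 122 144 173 186 187 187 187 187 186 186 185 187 189 187 170 128 121 137 165 185 186
202 103 123 125 142 162 171 176 183 186 184 181 178 180 187 187 185 184 184 185 186 187 187
expected knob top/bot [215.21621402 185.10755179] [215.71143144 197.49826712]
```

Rod 1 is seated (knob spans v = 185–197.5, as expected). Now the sleeve.

Call:
apply_moves([
  {"hand": 40,"translation": [-49,-5.9,0],"turn": 0},
  {"hand": 40,"translation": [-49,-5.9,0],"turn": 0},
  {"hand": 40,"translation": [-49,-5.9,0],"turn": 0},
  {"hand": 40,"translation": [-49,-5.9,0],"turn": 0},
  {"hand": 40,"translation": [-48.5,-5.8,0],"turn": 0},
  {"hand": 40,"translation": [0,0,0],"turn": 0},
  {"hand": 40,"translation": [0,0,0],"turn": 0},
])

```text
t: 48.75
position: [0.4772, -0.0072, 0.1116]
tcp_rot: [[0.157, 0.988, -0.001], [0.988, -0.157, 0.0], [0.0, -0.001, -1.0]]
contact_force: [-0.4, 0.7, -0.3]
width: 0.0401
grasp_force: 0.0
```

```bash
python3 go.py 0.4775 -0.0075 0.043 81
```

```text
now [ 0.4772 -0.0072  0.1116] psi 80.95 j [-42.7   0.1] w 0.0401 F [-0.4  0.7 -0.3] g 0.0 t 48.75
shift mm in tool axes [-0.2  0.4 68.6]
turn rad -0.001
```

Call:
apply_moves([
  {"hand": 40,"translation": [0,0.3,25],"turn": 0},
  {"hand": 40,"translation": [0,0,20],"turn": 0},
  {"hand": 40,"translation": [0,0,14],"turn": 0},
  {"hand": 40,"translation": [0,0,9],"turn": 0},
  {"hand": 40,"translation": [0,0,0],"turn": 0},
  {"hand": 40,"translation": [0,0,0],"turn": 0},
])

```text
t: 49.5
position: [0.4782, -0.0078, 0.0445]
tcp_rot: [[0.157, 0.988, 0.001], [0.988, -0.157, 0.0], [0.0, 0.001, -1.0]]
contact_force: [0.9, 0.7, -0.2]
width: 0.04
grasp_force: 0.0
```

Call:
apply_moves([
  {"hand": 5,"translation": [0,0,0],"turn": 0},
  {"hand": 5,"translation": [0,0,0],"turn": 0},
  {"hand": 5,"translation": [0,0,0],"turn": 0},
  {"hand": 5,"translation": [0,0,0],"turn": 0},
  {"hand": 5,"translation": [0,0,0],"turn": 0},
  {"hand": 5,"translation": [0,0,0],"turn": 0},
], newtons=40)

```text
t: 50.25
position: [0.4782, -0.0078, 0.0444]
tcp_rot: [[0.157, 0.988, 0.001], [0.988, -0.157, 0.0], [0.0, 0.001, -1.0]]
contact_force: [-0.8, -0.4, 6.5]
width: 0.0153
grasp_force: 39.1
```

```bash
python3 go.py 0.5414 0.2003 0.123 81
```

```text
now [ 0.4782 -0.0078  0.0444] psi 80.95 j [-38.1   6.4] w 0.0153 F [-0.8 -0.4  6.5] g 39.1 t 50.25
shift mm in tool axes [215.5  29.7 -78.5]
turn rad -0.001
```

Call:
apply_moves([
  {"hand": 5,"translation": [0,0,-15],"turn": 0},
  {"hand": 5,"translation": [0,0,-25],"turn": 0},
  {"hand": 5,"translation": [0,0,-20],"turn": 0},
  {"hand": 5,"translation": [53.9,7.4,0],"turn": 0},
  {"hand": 5,"translation": [53.9,7.4,0],"turn": 0},
  {"hand": 5,"translation": [53.9,7.4,0],"turn": 0},
  {"hand": 5,"translation": [53.8,7.4,0],"turn": 0},
  {"hand": 5,"translation": [0,0,0],"turn": 0},
  {"hand": 5,"translation": [0,0,0],"turn": 0},
  {"hand": 5,"translation": [0,0,0],"turn": 0},
])

```text
t: 51.5
position: [0.5405, 0.1984, 0.1042]
tcp_rot: [[0.16, 0.987, -0.0], [0.987, -0.16, -0.0], [-0.001, -0.0, -1.0]]
contact_force: [-0.2, -1.0, 0.2]
width: 0.0154
grasp_force: 39.1
```

```bash
python3 go.py 0.5414 0.2000 0.0544 81
```

```text
now [0.5405 0.1984 0.1042] psi 80.8 j [-54.4 -16.5] w 0.0154 F [-0.2 -1.   0.2] g 39.1 t 51.5
shift mm in tool axes [ 1.8  0.7 49.8]
turn rad -0.004
```

Call:
apply_moves([
  {"hand": 5,"translation": [0,0,12],"turn": 0},
  {"hand": 5,"translation": [0,0,10],"turn": 0},
  {"hand": 5,"translation": [0,0,0],"turn": 0},
  {"hand": 5,"translation": [0,0,0],"turn": 0},
])

```text
t: 52.0
position: [0.5408, 0.2002, 0.0819]
tcp_rot: [[0.158, 0.988, -0.0], [0.988, -0.158, -0.0], [-0.0, 0.0, -1.0]]
contact_force: [0.1, 1.1, 0.4]
width: 0.0152
grasp_force: 39.1
```

```bash
python3 go.py 0.5414 0.2000 0.0544 81
```

```text
now [0.5408 0.2002 0.0819] psi 80.93 j [-53.6 -15.4] w 0.0152 F [0.1 1.1 0.4] g 39.1 t 52.0
shift mm in tool axes [-0.1  0.6 27.5]
turn rad -0.001
```

Call:
apply_moves([
  {"hand": 5,"translation": [0,0.4,6],"turn": 0},
  {"hand": 5,"translation": [0,0,5],"turn": 0},
  {"hand": 5,"translation": [0,0,3],"turn": 0},
  {"hand": 5,"translation": [0,0,2],"turn": 0},
  {"hand": 5,"translation": [0,0,0],"turn": 0},
])

```text
t: 52.62
position: [0.5411, 0.2003, 0.0659]
tcp_rot: [[0.157, 0.988, -0.0], [0.988, -0.157, 0.0], [0.0, -0.0, -1.0]]
contact_force: [-0.2, 0.4, 0.1]
width: 0.0153
grasp_force: 39.1
```

Call:
apply_moves([
  {"hand": 5,"translation": [0,0,2],"turn": 0},
  {"hand": 5,"translation": [0,0,2],"turn": 0},
  {"hand": 5,"translation": [0,0,0],"turn": 0},
])

```text
t: 53.0
position: [0.5413, 0.2005, 0.0619]
tcp_rot: [[0.157, 0.988, 0.0], [0.988, -0.157, 0.0], [0.0, 0.0, -1.0]]
contact_force: [0.1, 1.5, -0.3]
width: 0.0151
grasp_force: 39.1
```

Call:
apply_moves([
  {"hand": 5,"translation": [0,0,3],"turn": 0},
  {"hand": 5,"translation": [0,0,2],"turn": 0},
  {"hand": 5,"translation": [0,0,1.5],"turn": 0},
  {"hand": 5,"translation": [0,0,0],"turn": 0},
])

```text
t: 53.5
position: [0.5412, 0.2004, 0.0554]
tcp_rot: [[0.157, 0.988, 0.0], [0.988, -0.157, 0.0], [0.0, 0.0, -1.0]]
contact_force: [-0.3, 0.8, 0.0]
width: 0.015
grasp_force: 39.0
```

Call:
apply_moves([
  {"hand": 5,"translation": [0,0,0.8],"turn": 0},
  {"hand": 5,"translation": [0,0,0.8],"turn": 0},
  {"hand": 5,"translation": [0,0,0],"turn": 0},
])

```text
t: 53.88
position: [0.5413, 0.2005, 0.0545]
tcp_rot: [[0.157, 0.988, 0.0], [0.988, -0.157, 0.001], [0.001, 0.0, -1.0]]
contact_force: [-0.8, 1.2, 4.2]
width: 0.015
grasp_force: 39.5
```

Call:
apply_moves([
  {"hand": 32,"translation": [0,0,0],"turn": 0},
  {"hand": 32,"translation": [0,0,0],"turn": 0},
  {"hand": 32,"translation": [0,0,0],"turn": 0},
  {"hand": 32,"translation": [0,0,-30],"turn": 0},
  {"hand": 32,"translation": [0,0,-30],"turn": 0},
  {"hand": 40,"translation": [0,0,0],"turn": 0},
])

```text
t: 54.62
position: [0.543, 0.2007, 0.116]
tcp_rot: [[0.157, 0.988, 0.004], [0.988, -0.157, 0.002], [0.003, 0.004, -1.0]]
contact_force: [0.4, 0.8, 0.1]
width: 0.0402
grasp_force: 0.0
```

```bash
python3 go.py 0.4755 -0.0526 0.115 81
```

```text
now [0.543  0.2007 0.116 ] psi 80.94 j [-54.8 -16.9] w 0.0402 F [0.4 0.8 0.1] g 0.0 t 54.625
shift mm in tool axes [-2.607e+02 -2.670e+01  2.000e-01]
turn rad -0.001
```

Call:
apply_moves([
  {"hand": 40,"translation": [-52.2,-5.2,0],"turn": 0},
  {"hand": 40,"translation": [-52.2,-5.2,0],"turn": 0},
  {"hand": 40,"translation": [-52.2,-5.2,0],"turn": 0},
  {"hand": 40,"translation": [-52.2,-5.2,0],"turn": 0},
  {"hand": 40,"translation": [-52,-5,0],"turn": 0},
  {"hand": 40,"translation": [0,0,0],"turn": 0},
  {"hand": 40,"translation": [0,0,0],"turn": 0},
  {"hand": 40,"translation": [0,0,0],"turn": 0},
])

```text
t: 55.62
position: [0.4749, -0.0516, 0.1135]
tcp_rot: [[0.155, 0.988, -0.001], [0.988, -0.155, 0.0], [0.0, -0.001, -1.0]]
contact_force: [-0.2, 0.0, -0.4]
width: 0.0401
grasp_force: 0.0
```

```bash
python3 go.py 0.4755 -0.0526 0.0535 81
```

```text
now [ 0.4749 -0.0516  0.1135] psi 81.11 j [-38.5   6. ] w 0.0401 F [-0.2  0.  -0.4] g 0.0 t 55.625
shift mm in tool axes [-0.9  0.8 60. ]
turn rad 0.002
```

Call:
apply_moves([
  {"hand": 40,"translation": [-0.5,0.5,20],"turn": 0},
  {"hand": 40,"translation": [0,0,18],"turn": 0},
  {"hand": 40,"translation": [0,0,13],"turn": 0},
  {"hand": 40,"translation": [0,0,8],"turn": 0},
  {"hand": 40,"translation": [0,0,0],"turn": 0},
  {"hand": 40,"translation": [0,0,0],"turn": 0},
])

```text
t: 56.38
position: [0.4756, -0.0538, 0.0553]
tcp_rot: [[0.157, 0.988, 0.001], [0.988, -0.157, 0.0], [0.0, 0.001, -1.0]]
contact_force: [0.4, -0.1, -0.3]
width: 0.0403
grasp_force: 0.0
```

```bash
python3 go.py 0.4755 -0.0526 0.0535 81
```

```text
now [ 0.4756 -0.0538  0.0553] psi 80.95 j [-34.2  11.5] w 0.0403 F [ 0.4 -0.1 -0.3] g 0.0 t 56.375
shift mm in tool axes [ 1.2 -0.3  1.8]
turn rad -0.001
```

Call:
apply_moves([
  {"hand": 5,"translation": [0,0,0],"turn": 0},
  {"hand": 5,"translation": [0,0,0],"turn": 0},
  {"hand": 5,"translation": [0,0,0],"turn": 0},
  {"hand": 5,"translation": [0,0,0],"turn": 0},
  {"hand": 5,"translation": [0,0,0],"turn": 0},
  {"hand": 5,"translation": [0,0,0],"turn": 0},
], newtons=60)

```text
t: 57.12
position: [0.4753, -0.0538, 0.0553]
tcp_rot: [[0.157, 0.988, 0.0], [0.988, -0.157, 0.0], [0.001, 0.0, -1.0]]
contact_force: [-2.4, 0.4, 5.6]
width: 0.0101
grasp_force: 58.7
```

```bash
python3 go.py 0.5374 0.1713 0.145 81
```

```text
now [ 0.4753 -0.0538  0.0553] psi 80.94 j [-34.2  11.5] w 0.0101 F [-2.4  0.4  5.6] g 58.7 t 57.125
shift mm in tool axes [232.1  25.9 -89.5]
turn rad -0.001
```

Call:
apply_moves([
  {"hand": 5,"translation": [0,0,-12],"turn": 0},
  {"hand": 5,"translation": [0,0,-27],"turn": 0},
  {"hand": 5,"translation": [0,0,-27],"turn": 0},
  {"hand": 5,"translation": [0,0,-26],"turn": 0},
  {"hand": 5,"translation": [57.7,6.5,0],"turn": 0},
  {"hand": 5,"translation": [57.7,6.5,0],"turn": 0},
  {"hand": 5,"translation": [57.7,6.5,0],"turn": 0},
  {"hand": 5,"translation": [57.7,6.5,0],"turn": 0},
  {"hand": 5,"translation": [0,0,0],"turn": 0},
  {"hand": 5,"translation": [0,0,0],"turn": 0},
])

```text
t: 58.38
position: [0.5368, 0.1694, 0.1469]
tcp_rot: [[0.157, 0.988, -0.0], [0.988, -0.157, -0.001], [-0.001, -0.0, -1.0]]
contact_force: [0.2, -0.9, -1.0]
width: 0.0099
grasp_force: 58.7
```

Call:
apply_moves([
  {"hand": 5,"translation": [0,0,12],"turn": 0},
  {"hand": 5,"translation": [0,0,12],"turn": 0},
  {"hand": 5,"translation": [0,0,0],"turn": 0},
  {"hand": 5,"translation": [0,0,0],"turn": 0},
])

```text
t: 58.88
position: [0.5371, 0.1697, 0.1228]
tcp_rot: [[0.158, 0.987, 0.0], [0.987, -0.158, -0.0], [-0.0, 0.0, -1.0]]
contact_force: [-0.5, 0.6, -0.4]
width: 0.0103
grasp_force: 58.7
```

```bash
python3 go.py 0.5375 0.1704 0.0653 81
python3 - <<'E'
from h import *
s=snapshot("scene")[:,:,::-1].copy();cv2.imwrite("pics/s19.png",s)
cv2.imwrite("pics/c19.png",crop(s,195,150,60,75,8)[:600])
E
```

```text
now [0.5371 0.1697 0.1228] psi 80.91 j [-53.2 -15.1] w 0.0103 F [-0.5  0.6 -0.4] g 58.7 t 58.875
shift mm in tool axes [ 0.8  0.3 57.5]
turn rad -0.001
```

View pics/c19.png

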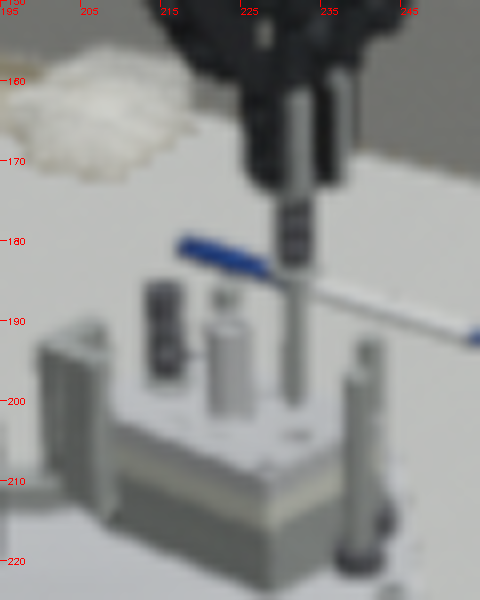

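Rod 1 and the sleeve are seated. Rod 2's tip, at (231.3,200), is right above the hole at (231.6,204); lowering it.

Call:
apply_moves([
  {"hand": 5,"translation": [0.3,0.3,5],"turn": 0},
  {"hand": 5,"translation": [0,0,5],"turn": 0},
  {"hand": 5,"translation": [0,0,3],"turn": 0},
  {"hand": 5,"translation": [0,0,0],"turn": 0},
])

```text
t: 59.42
position: [0.5373, 0.1703, 0.1096]
tcp_rot: [[0.157, 0.988, -0.0], [0.988, -0.157, -0.0], [-0.0, -0.0, -1.0]]
contact_force: [-0.0, 0.8, -0.6]
width: 0.0099
grasp_force: 58.7
```

Call:
apply_moves([
  {"hand": 5,"translation": [0,0,3],"turn": 0},
  {"hand": 5,"translation": [0,0,3],"turn": 0},
  {"hand": 5,"translation": [0,0,3],"turn": 0},
  {"hand": 5,"translation": [0,0,0],"turn": 0},
])

```text
t: 59.92
position: [0.5373, 0.1703, 0.1007]
tcp_rot: [[0.157, 0.988, -0.0], [0.988, -0.157, -0.0], [-0.0, -0.0, -1.0]]
contact_force: [0.8, 0.5, -0.3]
width: 0.0103
grasp_force: 58.7
```

Call:
apply_moves([
  {"hand": 5,"translation": [0,0,6],"turn": 0},
  {"hand": 5,"translation": [0,0,6],"turn": 0},
  {"hand": 5,"translation": [0,0,6],"turn": 0},
  {"hand": 5,"translation": [0,0,0],"turn": 0},
])

```text
t: 60.42
position: [0.5367, 0.1702, 0.0821]
tcp_rot: [[0.157, 0.988, -0.001], [0.988, -0.157, -0.001], [-0.001, -0.001, -1.0]]
contact_force: [1.6, 0.8, -1.4]
width: 0.0098
grasp_force: 58.7
```

Call:
apply_moves([
  {"hand": 5,"translation": [0,0,6],"turn": 0},
  {"hand": 5,"translation": [0,0,6],"turn": 0},
  {"hand": 5,"translation": [0,0,3],"turn": 0},
  {"hand": 5,"translation": [0,0,0],"turn": 0},
])

```text
t: 60.92
position: [0.5369, 0.1703, 0.0675]
tcp_rot: [[0.157, 0.988, -0.001], [0.988, -0.157, -0.0], [-0.0, -0.001, -1.0]]
contact_force: [0.2, 0.6, -0.4]
width: 0.0103
grasp_force: 58.7
```

Call:
apply_moves([
  {"hand": 5,"translation": [0,0,1.5],"turn": 0},
  {"hand": 5,"translation": [0,0,1],"turn": 0},
  {"hand": 5,"translation": [0,0,0.5],"turn": 0},
  {"hand": 5,"translation": [0,0,0],"turn": 0},
])

```text
t: 61.42
position: [0.5375, 0.1705, 0.0654]
tcp_rot: [[0.157, 0.988, 0.0], [0.988, -0.157, 0.001], [0.001, 0.0, -1.0]]
contact_force: [-2.1, -0.3, 4.7]
width: 0.0099
grasp_force: 59.3
```

Call:
apply_moves([
  {"hand": 24,"translation": [0,0,0],"turn": 0},
  {"hand": 24,"translation": [0,0,0],"turn": 0},
  {"hand": 24,"translation": [0,0,0],"turn": 0},
  {"hand": 24,"translation": [0,0,-20],"turn": 0},
  {"hand": 24,"translation": [0,0,-35],"turn": 0},
  {"hand": 36,"translation": [38.8,-24,0],"turn": 0},
  {"hand": 36,"translation": [38.8,-24,0],"turn": 0},
  {"hand": 36,"translation": [38.8,-24,0],"turn": 0},
  {"hand": 36,"translation": [0,0,0],"turn": 0},
  {"hand": 36,"translation": [0,0,0],"turn": 0},
])

```text
t: 62.68
position: [0.4848, 0.2958, 0.1198]
tcp_rot: [[0.157, 0.988, 0.0], [0.988, -0.157, -0.001], [-0.001, 0.001, -1.0]]
contact_force: [0.5, -0.8, -0.2]
width: 0.0361
grasp_force: 0.0
```

```bash
python3 go.py 0.4848 0.2971 0.0488 81
python3 - <<'E'
from h import *
s=snapshot("scene")[:,:,::-1].copy();cv2.imwrite("pics/s20.png",s)
g=s.astype(int).sum(2)//3
for v in range(184,206,2): print(v,' '.join('%3d'%x for x in g[v,210:240]))
E
python3 arc.py -46.5 130 14 81
```

```text
now [0.4848 0.2958 0.1198] psi 80.94 j [-65.7 -29.3] w 0.0361 F [ 0.5 -0.8 -0.2] g 0.0 t 62.675
shift mm in tool axes [ 1.3 -0.3 71. ]
turn rad -0.001
184 188 188 184 174 170 169 171 179 187 186 184 175 149 126 118 112 105  84  78  80 111 163 192 191 189 194 193 191 189 189
186 189 187 167 111  89  89  93 121 163 186 179 154 133 141 148 168 184 184 177 160 149 154 155 163 171 179 189 196 199 201
188 189 187 166  98  63  66  86 123 164 185 179 154 132 141 151 172 187 188 188 189 189 189 188 188 186 182 172 164 161 159
190 189 187 166 105  73  75  85 112 156 180 173 163 158 154 149 159 179 188 188 183 174 169 170 176 184 189 189 189 188 186
192 189 188 171 117  67  67  69  95 149 174 151 124 135 146 149 152 169 185 170 120  93  91  94 112 157 186 189 189 184 167
194 187 187 169 116  78  87  88  84 114 141 132 117 131 144 148 152 170 185 170 116  66  62  75 108 157 186 189 188 178 147
196 188 188 174 131  81  66  71  98 145 164 140 118 131 144 148 152 168 185 169 118  77  69  81 106 152 186 188 179 162 155
198 188 189 177 155 149 150 151 157 169 171 151 120 131 144 147 147 163 180 164 110  69  76  76  87 146 185 187 166 116 115
200 186 189 188 188 187 186 186 187 188 187 168 125 131 145 148 148 164 183 170 121  69  66  71  93 146 183 184 166 119 112
202 164 175 180 183 186 185 182 179 182 184 181 170 165 170 173 173 178 185 171 123  70  62  69  96 149 179 183 164 118 112
204 111 112 115 124 143 163 175 182 184 184 184 182 183 186 187 187 186 185 170 138 126 121 124 141 163 172 174 155 114 111
[[9.4, 5.7], [10.4, 3.5], [10.9, 1.1], [10.9, -1.3], [10.4, -3.6], [9.3, -5.8], [7.8, -7.7], [6.0, -9.2], [3.8, -10.3], [1.5, -10.9], [-0.9, -10.9], [-3.3, -10.5], [-5.5, -9.5], [-7.4, -8.1]]
```

Call:
apply_moves([
  {"hand": 36,"translation": [0.8,0,20],"turn": 0},
  {"hand": 36,"translation": [0,0,20],"turn": 0},
  {"hand": 36,"translation": [0,0,18],"turn": 0},
  {"hand": 36,"translation": [0,0,11],"turn": 0},
  {"hand": 36,"translation": [0,0,0],"turn": 0},
])

```text
t: 63.35
position: [0.4845, 0.2967, 0.0502]
tcp_rot: [[0.158, 0.987, -0.001], [0.987, -0.158, -0.001], [-0.001, -0.001, -1.0]]
contact_force: [-0.2, -0.5, 0.5]
width: 0.0359
grasp_force: 0.0
```

Call:
apply_moves([
  {"hand": 10,"translation": [0,0,0],"turn": 0},
  {"hand": 10,"translation": [0,0,0],"turn": 0},
  {"hand": 10,"translation": [0,0,0],"turn": 0},
  {"hand": 10,"translation": [0,0,0],"turn": 0},
  {"hand": 10,"translation": [0,0,0],"turn": 0},
], newtons=25)

```text
t: 63.98
position: [0.4853, 0.2977, 0.0515]
tcp_rot: [[0.157, 0.988, 0.001], [0.988, -0.157, 0.001], [0.001, 0.001, -1.0]]
contact_force: [-0.1, -0.3, 5.2]
width: 0.0151
grasp_force: 24.8
```

Call:
apply_moves([
  {"hand": 10,"translation": [9.4,5.7,0],"turn": 0},
  {"hand": 10,"translation": [10.4,3.5,0],"turn": 0},
  {"hand": 10,"translation": [10.9,1.1,0],"turn": 0},
  {"hand": 10,"translation": [0,0,0],"turn": 0},
])

```text
t: 64.47
position: [0.5, 0.3281, 0.0515]
tcp_rot: [[0.156, 0.988, 0.001], [0.988, -0.156, 0.002], [0.002, 0.0, -1.0]]
contact_force: [-1.2, 2.3, 4.7]
width: 0.0153
grasp_force: 24.9
```

Call:
apply_moves([
  {"hand": 10,"translation": [10.9,-1.3,0],"turn": 0},
  {"hand": 10,"translation": [10.4,-3.6,0],"turn": 0},
  {"hand": 10,"translation": [9.3,-5.8,0],"turn": 0},
  {"hand": 10,"translation": [7.8,-7.7,0],"turn": 0},
  {"hand": 10,"translation": [0,0,0],"turn": 0},
])

```text
t: 65.1
position: [0.4858, 0.3687, 0.0515]
tcp_rot: [[0.155, 0.988, -0.003], [0.988, -0.155, 0.001], [0.001, -0.003, -1.0]]
contact_force: [-4.7, -0.0, 7.3]
width: 0.015
grasp_force: 25.3
```

```bash
python3 go.py
```

```text
now [0.4858 0.3687 0.0515] psi 81.06 j [-66.3 -31.1] w 0.015 F [-4.7 -0.   7.3] g 25.3 t 65.1
```

Call:
apply_moves([
  {"hand": 10,"translation": [6.0,-9.2,0],"turn": 0},
  {"hand": 10,"translation": [3.8,-10.3,0],"turn": 0},
  {"hand": 10,"translation": [1.5,-10.9,0],"turn": 0},
  {"hand": 10,"translation": [0,0,0],"turn": 0},
])

```text
t: 65.6
position: [0.4586, 0.3828, 0.0515]
tcp_rot: [[0.156, 0.988, -0.001], [0.988, -0.156, -0.001], [-0.001, -0.001, -1.0]]
contact_force: [-0.4, -2.6, 7.1]
width: 0.0152
grasp_force: 25.3
```

Call:
apply_moves([
  {"hand": 10,"translation": [-0.9,-10.9,0],"turn": 0},
  {"hand": 10,"translation": [-3.3,-10.5,0],"turn": 0},
  {"hand": 10,"translation": [-5.5,-9.5,0],"turn": 0},
  {"hand": 10,"translation": [-7.4,-8.1,0],"turn": 0},
  {"hand": 10,"translation": [0,0,0],"turn": 0},
])

```text
t: 66.22
position: [0.4178, 0.3716, 0.0515]
tcp_rot: [[0.157, 0.988, 0.0], [0.988, -0.157, 0.0], [0.0, 0.0, -1.0]]
contact_force: [1.6, -2.1, 6.3]
width: 0.0153
grasp_force: 25.3
```

```bash
python3 go.py
python3 - <<'E'
from h import *
d=r.state()["position"][:2]-[.45034,.33339];print("theta",np.radians(127.8)-np.arctan2(d[1],d[0]),np.hypot(*d))
E
```

```text
now [0.4178 0.3716 0.0515] psi 80.95 j [-73.5 -36.5] w 0.0153 F [ 1.6 -2.1  6.3] g 25.3 t 66.225
theta -0.045462324774071305 0.050208480439510254
```

The cam is home at about -0.05 rad. Letting go and clearing the fixture.

Call:
apply_moves([
  {"hand": 40,"translation": [0,0,0],"turn": 0},
  {"hand": 40,"translation": [0,0,0],"turn": 0},
  {"hand": 40,"translation": [0,0,0],"turn": 0},
  {"hand": 40,"translation": [0,0,-30],"turn": 0},
  {"hand": 40,"translation": [0,0,-40],"turn": 0},
  {"hand": 40,"translation": [0,0,-40],"turn": 0},
  {"hand": 40,"translation": [30,-40,0],"turn": 0},
  {"hand": 40,"translation": [30,-40,0],"turn": 0},
  {"hand": 40,"translation": [0,0,0],"turn": 0},
  {"hand": 40,"translation": [0,0,0],"turn": 0},
])

```text
t: 67.47
position: [0.3486, 0.4434, 0.1606]
tcp_rot: [[0.157, 0.988, 0.0], [0.988, -0.157, -0.001], [-0.001, 0.0, -1.0]]
contact_force: [-0.0, -1.0, 0.9]
width: 0.0397
grasp_force: 0.0
```

```bash
python3 go.py
python3 - <<'E'
from h import *
s=snapshot("scene")[:,:,::-1].copy();t=snapshot("top")[:,:,::-1].copy();cv2.imwrite("pics/s21.png",s);cv2.imwrite("pics/t21.png",t)
cv2.imwrite("pics/c21.png",np.hstack([crop(s,150,170,100,60,4),crop(t,145,180,100,90,4)[:240]]))
E
```

```text
now [0.3486 0.4434 0.1606] psi 80.97 j [-86.5 -52.5] w 0.0397 F [-0.  -1.   0.9] g 0.0 t 67.475
```

View pics/c21.png

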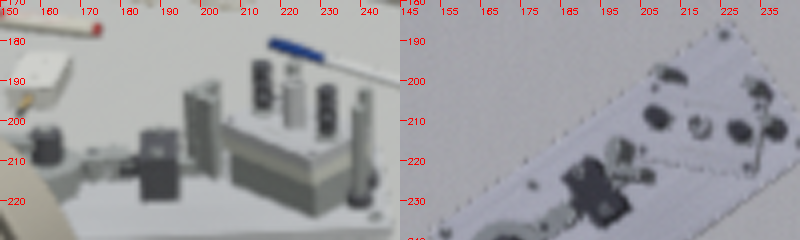

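The jaw is drawn back clear of the stack, and both rods and the sleeve stand upright and seated on the cover. Handing in.

```bash
python3 -c "
from bench import ticket
print(ticket.close_job())"
```

```text
the job is handed in; nothing more can be done
None
```

I built the stack and handed the job in at about 67 s: the one channel plate and the cover are in the nest, both rods and the sleeve are seated on the cover, and the cam is home with the jaw drawn back; no verdict came back.

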